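# Cure varnished chair feet in the UV box

### The job

Cure the varnished chair feet: first switch the UV curing box off by turning the red isolator handle fully to its off stop, then stand every chair foot from the brown paper upright on the floor of the box. Shut the lid completely, swing the latch fully home into its catch on the lid, and only then turn the isolator handle fully back to on. Leave the varnish tin, glass jar and wooden block where they are.

Things in the scene. Friction and masses are not known exactly. Their poses are not given: they have to be found in the camera images.
- isolator: grey isolator switch housing 110 x 110 x 60 mm, fixed to the bench, with a yellow 94 mm square plate on top (plate's top at 63 mm) and a cable gland on its +x face. Origin: centre of its underside. A black mark on the plate on the +x side means off, a green mark on the -y side means on
- isohandle (a joint): angle of the red isolator handle about the vertical axis through the housing's origin: 0 = off (its white-tipped end over the black mark, housing +x), 1.571 = on (white-tipped end over the green mark, housing -y). It grows clockwise seen from above, has a stop at each end and stays where it is left. Turning takes about 0.12 N m
- iso_grip (a point): point on the turning axis at the top of the red handle, 111 mm above the bench. The handle is a bar 74 mm long, 16 mm wide, its upper 36 mm graspable, standing on a disc 50 mm across whose top is 75 mm above the bench. The point turns with the handle: its x axis runs along the bar towards the white-tipped end, z is up
- curebox: white open-topped UV curing box, fixed to the bench, outside 280 (x) x 200 (y) x 75 mm high, walls and floor 8 mm. Origin: centre of its underside; z up. The lid is hinged along the +y rim, the latch is on the middle of the -y wall (a grey bracket there stands out 30 mm)
- box_floor (a point): centre of the box's inner floor, 8 mm above the bench; axes as the box. The inside is 264 (x) x 184 (y) x 67 mm deep
- lid_hinge (a point): middle of the lid's hinge line, 75 mm above the bench; the line runs along the box's x axis
- lid_edge (a point): middle of the lid's free edge, on its outer (upper when shut) face. The lid is a flat amber panel in a grey frame, 280 mm along the hinge, 200 mm from hinge to free edge, 8 mm thick
- lid (a joint): lid angle: 0 = shut flat on the box, 1.57 = upright, stop at 1.95. The hinge is stiff: the lid stays where it is left; moving it takes 3 to 6 N at the free edge
- latch_pivot (a point): vertical pivot axis of the latch, on the bracket on the box's -y wall, at the underside of the latch arm, 85 mm above the bench; axes as the box
- latch_knob (a point): centre of the top of the latch's upright red knob: diameter 16 mm, 28 mm tall, its top 119 mm above the bench, 60 mm from the pivot. The steel arm under it is 16 mm wide, reaches 75 mm from the pivot and is 6 mm thick
- latch (a joint): latch angle about its vertical pivot: 0 = home, arm pointing to the box's +y, over the lid and between the two steel cheeks of the catch on the lid, against a stop; grows counter-clockwise seen from above as the arm swings towards the box's -x; about 1.57 = open, arm along the box wall. It stays where it is left and moves with about 1 N at the knob
- tin: varnish tin, diameter 90 mm, 110 mm tall, blue label; a bystander. Origin: centre of its underside
- jar: glass jar, diameter 60 mm, 85 mm tall; a bystander. Origin: centre of its underside
- block: pale wooden block 100 x 70 x 30 mm; a bystander. Origin: centre of its underside
- foot0: squat turned chair foot, dark red-brown varnished wood, drum-shaped: 36 mm tall, 50 mm across between 10 and 26 mm height, 44 mm across at the base, 42 mm at the top, which bears a small brass dot. Origin: centre of its base; z up through the brass dot. About 60 g. May be absent (None): three to five are on the paper
- foot1: squat turned chair foot, dark red-brown varnished wood, drum-shaped: 36 mm tall, 50 mm across between 10 and 26 mm height, 44 mm across at the base, 42 mm at the top, which bears a small brass dot. Origin: centre of its base; z up through the brass dot. About 60 g. May be absent (None): three to five are on the paper
- foot2: squat turned chair foot, dark red-brown varnished wood, drum-shaped: 36 mm tall, 50 mm across between 10 and 26 mm height, 44 mm across at the base, 42 mm at the top, which bears a small brass dot. Origin: centre of its base; z up through the brass dot. About 60 g. May be absent (None): three to five are on the paper
- foot3: squat turned chair foot, dark red-brown varnished wood, drum-shaped: 36 mm tall, 50 mm across between 10 and 26 mm height, 44 mm across at the base, 42 mm at the top, which bears a small brass dot. Origin: centre of its base; z up through the brass dot. About 60 g. May be absent (None): three to five are on the paper
- foot4: squat turned chair foot, dark red-brown varnished wood, drum-shaped: 36 mm tall, 50 mm across between 10 and 26 mm height, 44 mm across at the base, 42 mm at the top, which bears a small brass dot. Origin: centre of its base; z up through the brass dot. About 60 g. May be absent (None): three to five are on the paper
Things that resemble listed ones, but are neither listed nor needed, are in the scene too. What is shaped like the foot1 but orange or turquoise is not meant.

How it is judged:
On the way, in this order (a step that is already met when the one before it is completed fails the run):
1. the isolator handle is turned to off, with the lid still open (value of joint isohandle below 0.12 rad and value of joint lid above 1 rad), for 0.2 s.
2. with the isolator off, every chair foot stands upright on the floor of the box (x of foot0 in the frame of box_floor between -0.118 and 0.118 m and y of foot0 in the frame of box_floor between -0.08 and 0.08 m and z of each of foot0, foot1, foot2, foot3, foot4 in the frame of box_floor below 0.008 m and angle between each of foot0, foot1, foot2, foot3, foot4's own z axis and vertical below 0.25 rad and linear speed of each of foot0, foot1, foot2, foot3, foot4 below 0.03 m/s and x of foot1 in the frame of box_floor between -0.118 and 0.118 m and y of foot1 in the frame of box_floor between -0.08 and 0.08 m and x of foot2 in the frame of box_floor between -0.118 and 0.118 m and y of foot2 in the frame of box_floor between -0.08 and 0.08 m and x of foot3 in the frame of box_floor between -0.118 and 0.118 m and y of foot3 in the frame of box_floor between -0.08 and 0.08 m and x of foot4 in the frame of box_floor between -0.118 and 0.118 m and y of foot4 in the frame of box_floor between -0.08 and 0.08 m and value of joint isohandle below 0.12 rad), for 0.3 s.
3. the lid is shut, with the isolator off (value of joint lid below 0.06 rad and value of joint isohandle below 0.12 rad), for 0.2 s.
4. the latch is swung home over the shut lid, with the isolator off (all of step 3 and value of joint latch below 0.12 rad), for 0.2 s.
5. the isolator handle is turned back to on, box shut and latched (value of joint isohandle above 1.43 rad and value of joint latch below 0.12 rad and value of joint lid below 0.06 rad), for 0.2 s.
At the end, for the whole second after the job is handed in: Every chair foot present stands upright (within 0.25 rad) and at rest on the box floor, the lid is shut (within 0.06 rad), the latch is home (within 0.12 rad) and the isolator handle is at on (above 1.43 rad) (all of step 5 and x of foot0 in the frame of box_floor between -0.118 and 0.118 m and y of foot0 in the frame of box_floor between -0.08 and 0.08 m and z of each of foot0, foot1, foot2, foot3, foot4 in the frame of box_floor below 0.008 m and angle between each of foot0, foot1, foot2, foot3, foot4's own z axis and vertical below 0.25 rad and linear speed of each of foot0, foot1, foot2, foot3, foot4 below 0.03 m/s and x of foot1 in the frame of box_floor between -0.118 and 0.118 m and y of foot1 in the frame of box_floor between -0.08 and 0.08 m and x of foot2 in the frame of box_floor between -0.118 and 0.118 m and y of foot2 in the frame of box_floor between -0.08 and 0.08 m and x of foot3 in the frame of box_floor between -0.118 and 0.118 m and y of foot3 in the frame of box_floor between -0.08 and 0.08 m and x of foot4 in the frame of box_floor between -0.118 and 0.118 m and y of foot4 in the frame of box_floor between -0.08 and 0.08 m); the robot touches nothing.
It fails at once if power is on while a chair foot is in the box and the lid is open (value of joint isohandle above 0.5 rad and value of joint lid above 0.2 rad and ((x of foot0 in the frame of box_floor between -0.118 and 0.118 m and y of foot0 in the frame of box_floor between -0.08 and 0.08 m and z of foot0 in the frame of box_floor below 0.03 m) or (x of foot1 in the frame of box_floor between -0.118 and 0.118 m and y of foot1 in the frame of box_floor between -0.08 and 0.08 m and z of foot1 in the frame of box_floor below 0.03 m) or (x of foot2 in the frame of box_floor between -0.118 and 0.118 m and y of foot2 in the frame of box_floor between -0.08 and 0.08 m and z of foot2 in the frame of box_floor below 0.03 m) or (x of foot3 in the frame of box_floor between -0.118 and 0.118 m and y of foot3 in the frame of box_floor between -0.08 and 0.08 m and z of foot3 in the frame of box_floor below 0.03 m) or (x of foot4 in the frame of box_floor between -0.118 and 0.118 m and y of foot4 in the frame of box_floor between -0.08 and 0.08 m and z of foot4 in the frame of box_floor below 0.03 m))).
It fails at once if the tin, the jar or the block is pushed more than 30 mm or knocked over (distance of any of tin, jar, block from where it was at the start of the episode above 0.03 m or angle between any of tin, jar, block's own z axis and vertical above 0.5 rad).
Of foot0, foot1, foot2, foot3, foot4 only 3 to 5 are there at a start; the rules pass over those that are not, and their reading is None.
At some moment in a run one of foot0, foot1, foot2, foot3, foot4 may be knocked a few centimetres aside while the robot is not near it.
Once in a run the grip may slacken for a moment while it holds something.
It also fails if it takes over 210 s, if anything falls off the work surface, if the arm or the gripper's body presses on something with over 40 N, if the wrist force passes 120 N, or if a joint passes its speed limit or range.

### The arm

A 6-joint arm with a two-finger parallel gripper is mounted at the origin on the work surface. World frame = base frame: x ahead of the robot, y to its left, z up, the work surface at z = 0. Lengths are in m, angles in rad, forces in N, time in s.
With the tool pointing down it reaches from about 0.25 to 0.725 m from the base axis. Payload 4 kg.
Tool frame: the origin (TCP) lies at the very end of the fingers, on their centre line; the grasp point (between the pads) lies 19 mm behind it; z points along the fingers, y is the line along which they close (so a half turn about z gives the same grasp; the last joint's range is limited). The gripper opens to 85 mm and grips with 20 to 120 N. Pads are 22 mm wide; open, the fingers measure 114 mm over their backs; the gripper's body (76 mm by 85 mm) begins 54 mm behind the grasp point. The pads swing forward as they close: fully open they stand 13 mm farther back than shut.
Start: joints at [0, 0.241, 0.005, 1.335, 0, 1.571], TCP at [0.5, -0, 0.231] pointing down, gripper open.
Joint ranges: [-2.72, 2.72], [-1.05, 1.87], [-1.09, 1.28], [-1.99, 2.15], [-1.42, 1.44], [-3.14, 3.14]. Speed limits (rad/s): [2.79, 2.79, 3.14, 3.14, 3.14, 3.14].

### API

Orientations are given as a unit quaternion [x, y, z, w].
In Python, from workcell import * gives the robot as it stands. The module is installed in compiled form; this text tells all that it offers.
- The arm moves only by the tool send_rows, never from a script. Its argument "steps" is text: rows parted by semicolons, each of 7 numbers parted by spaces: the opening, from -1 (shut) to 1 (fully open), then the shift along the world's x, y, z in m, then the turn, a rotation vector about the world's x, y, z in rad. A call has exactly 5 rows; each row shifts and turns the commanded pose from where the row before left it; what a row does not reach is not made up. A row lasts 1/12 s, in which the tool goes at most 41.7 mm and 7.16 degrees, less where a joint would pass 70% of its speed; a pose out of reach is approached as far as the arm can. A call is refused whole if a number of a shift passes 0.0417 or a number of a turn 0.125, either way. A call with a gripper value outside its range is refused whole. The fingers move at their own pace and stop on an object; the grip force is fixed at half the most. Time passes only in rows, so rows that do not move let the fingers close, or fill a call up. It gives the time, the measured TCP pose, the force, the opening and the grip force at its end, in the units of the state.
- get_obs(): the state, without advancing time (a new reading comes with each control period).
- camera(name): name is "scene" or "side" or "wrist"; returns a dict with "frame" (420x560x3 uint8, red, green, blue), "range_z" (420x560 float32, m along the optical axis (not along the pixel's ray), 0 where there is no reading), "camera_matrix" (3x3 intrinsics, pixels), "k1" (the pictures are not rectified: a ray, as slopes to the right and down, at radius r is drawn at 1 + k1 r^2 times it, then the intrinsics apply), "extrinsics" (4x4, takes a point from world to camera coordinates); the wrist camera has in their place "T_tool_cam" (4x4, takes a point from camera to tool coordinates, whose origin is the TCP and whose axes are the flange's). Camera axes: x right, y down, z forward; pixel columns grow to the right and rows downward; lengths in m; the calibration is good to about 2 mm. A picture is of the moment at which its call begins: read the wrist's pose just before it.
- job_done(): hands the job in; it is judged then, once.
The state is a dict: "clock": time; "joint_pos": joint angles; "joint_vel": joint speeds; "tau": joint torques, N m; "eef_pos": TCP position; "tool_rot": TCP orientation; "ft_force": force on the tool from outside, world axes, zero at the start; "ft_torque": the same for the moment, N m; "grip_width": finger opening in m; "grasp_force": force on a finger pad.
Only numpy, scipy, OpenCV 4.12 (cv2) and the standard library are available. Lean on these libraries where they do the work, as an engineer would, in place of code of your own. Each camera call takes 0.05 s, during which the arm holds its last target. There are 200 camera calls.

## Working session

There is one attempt and no reset: what is moved stays moved. The work goes in short steps, Python scripts to look and compute and a tool call to move; the robot and the scene stay as the last step left them, time stands still between calls to the robot, and variables do not carry over. Pictures are saved under pics/ and viewed, at most 14 in all, crops included, and the job is handed in when it is done.

Besides the shell and the picture viewer there is one more tool, called after "Emit:" as name(argument=value, ...), one argument or row to a line, values as JSON. send_rows: Moves the arm, as the interface text tells. Its arguments: {"type":"object","properties":{"steps":{"type":"string"}},"required":["steps"]}

```bash
mkdir -p pics; cat > h.py <<'E'
from workcell import *
import numpy as np, cv2
from scipy.spatial.transform import Rotation as R
def cam(n):
    o=get_obs(); c=camera(n); c['obs']=o
    if n=='wrist':
        T=np.eye(4);T[:3,:3]=R.from_quat(o['tool_rot']).as_matrix();T[:3,3]=o['eef_pos']
        c['W']=T@c['T_tool_cam']
    else: c['W']=np.linalg.inv(c['extrinsics'])
    return c
def cloud(c):
    K=c['camera_matrix'];h,w=c['range_z'].shape
    u,v=np.meshgrid(np.arange(w),np.arange(h))
    p=np.stack([u,v],-1).reshape(-1,1,2).astype(float)
    d=np.array([c['k1'],0,0,0,0.])
    n=cv2.undistortPoints(p,K,d,None,None).reshape(h,w,2)
    z=c['range_z'][...,None]
    P=np.concatenate([n*z,z],-1)
    P=P@c['W'][:3,:3].T+c['W'][:3,3]
    P[c['range_z']==0]=np.nan
    return P
def save(c,n,crop=None,s=1):
    f=c['frame'][...,::-1]
    if crop: x0,y0,x1,y1=crop; f=f[y0:y1,x0:x1]
    cv2.imwrite('pics/'+n,cv2.resize(f,None,fx=s,fy=s,interpolation=cv2.INTER_CUBIC))
E
python3 - <<'E'
from h import *
for n in ['scene','side']:
    c=cam(n); save(c,n+'1.png',s=1.4); np.savez(n+'.npz',P=cloud(c),f=c['frame']); print(n,c['W'][:3,3],c['W'][:3,2],c['k1'])
print(get_obs())
E
```

```text
scene [1.03756996 0.62628974 0.59691584] [-0.45324479 -0.71759539 -0.52879676] -0.09016183855052248
side [ 0.08311819 -0.91146564  0.97316563] [ 0.38512829  0.6493727  -0.65573722] -0.14646127104108095
{'clock': 0.1, 'joint_pos': array([1.16316319e-05, 2.41354898e-01, 3.88613597e-03, 1.33517384e+00,
       1.24870806e-05, 1.57077555e+00]), 'joint_vel': array([ 8.91208442e-05, -1.46170490e-03,  5.64435641e-03,  2.47747688e-03,
        1.46937719e-03, -2.56802227e-03]), 'tau': array([-3.57412864e-04, -3.73140085e+01,  2.53010201e+01,  1.07858295e-02,
        2.43542411e-05, -2.54672034e-05]), 'eef_pos': array([4.99457980e-01, 9.59934034e-06, 2.30503712e-01]), 'tool_rot': array([ 7.07095027e-01,  7.07117933e-01, -6.48339059e-04, -6.57174722e-04]), 'ft_force': array([-0.43757573, -0.70480092,  0.15854438]), 'ft_torque': array([ 0.01280245,  0.03590103, -0.02232273]), 'grasp_force': 0.0, 'grip_width': 0.08574335607678507}
```

View pics/scene1.png

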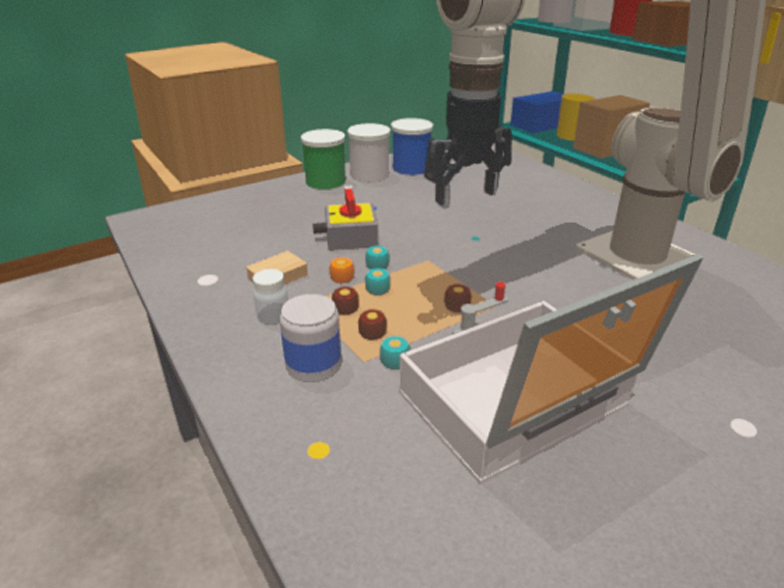

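View pics/side1.png

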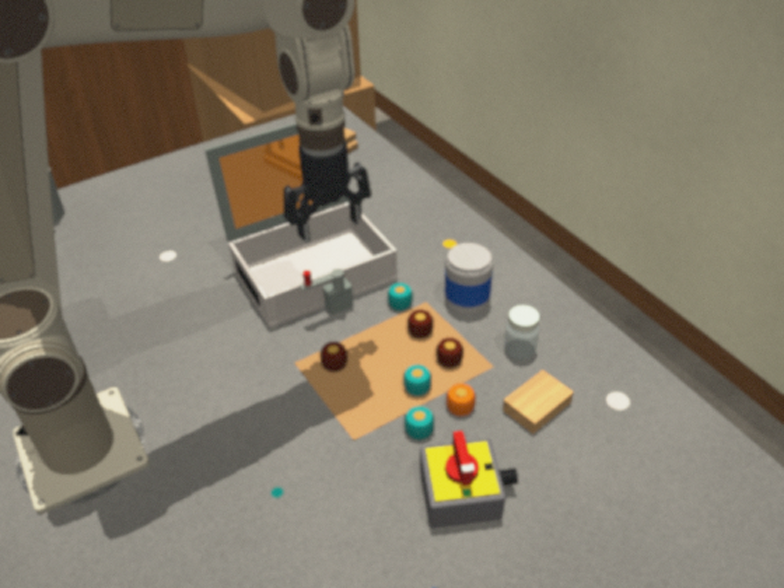

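```bash
python3 - <<'E'
from h import *
for n in ['scene','side']:
    d=np.load(n+'.npz');P=d['P'];f=d['f'];hsv=cv2.cvtColor(f,cv2.COLOR_RGB2HSV);H,S,V=[hsv[...,i].astype(int) for i in range(3)]
    z=P[...,2]; print('==',n,'table z',np.nanmedian(z[(np.abs(P[...,0]-.5)<.3)&(np.abs(P[...,1])<.4)&(np.abs(z)<.03)]))
    ws=(P[...,0]>.1)&(P[...,0]<.95)&(np.abs(P[...,1])<.6)
    M={'brown':((H<12)|(H>165))&(S>90)&(V<110)&(z>.004)&(z<.05),'turq':(H>78)&(H<100)&(S>120)&(z>.01)&(z<.05),'orange':(H>5)&(H<16)&(S>150)&(V>150)&(z>.01)&(z<.05),
     'red':((H<6)|(H>172))&(S>150)&(V>130)&(z>.06)&(z<.14),'yellow':(H>24)&(H<36)&(S>150)&(z>.04)&(z<.08),'blue':(H>100)&(H<130)&(S>120)&(z>.02)&(z<.12)}
    for k,m in M.items():
        m=(m&ws).astype(np.uint8); N,L,st,ce=cv2.connectedComponentsWithStats(m)
        for i in range(1,N):
            if st[i,4]<25: continue
            q=P[L==i]; print(k,st[i,4],'px',ce[i].round(),'mean',np.nanmean(q,0).round(3),'min',np.nanpercentile(q,2,axis=0).round(3),'max',np.nanpercentile(q,98,axis=0).round(3))
            t=q[np.abs(q[:,2]-.036)<.004]
            if k in('brown','turq','orange') and len(t): print('    top',t.mean(0).round(3),len(t))
E
```

```text
== scene table z 0.001045458333492122
brown 231 px [326. 212.] mean [ 0.468 -0.045  0.028] min [ 0.443 -0.069  0.006] max [ 0.481 -0.029  0.039]
    top [ 0.462 -0.049  0.036] 106
brown 163 px [247. 217.] mean [ 0.643 -0.141  0.022] min [ 0.622 -0.163  0.006] max [ 0.658 -0.133  0.035]
    top [ 0.642 -0.144  0.034] 22
brown 201 px [266. 235.] mean [ 0.642 -0.052  0.022] min [ 0.619 -0.074  0.006] max [ 0.656 -0.043  0.035]
    top [ 0.64  -0.054  0.034] 25
turq 123 px [269. 182.] mean [ 0.511 -0.252  0.032] min [ 0.488 -0.28   0.02 ] max [ 0.526 -0.238  0.039]
    top [ 0.507 -0.256  0.036] 68
turq 132 px [269. 198.] mean [ 0.558 -0.175  0.034] min [ 0.536 -0.202  0.023] max [ 0.574 -0.159  0.038]
    top [ 0.555 -0.178  0.036] 93
turq 154 px [281. 248.] mean [0.648 0.025 0.035] min [0.626 0.002 0.027] max [0.663 0.039 0.039]
    top [0.646 0.024 0.036] 127
orange 130 px [243. 194.] mean [ 0.598 -0.243  0.025] min [ 0.577 -0.263  0.011] max [ 0.612 -0.234  0.036]
    top [ 0.595 -0.244  0.034] 26
red 138 px [249. 146.] mean [ 0.497 -0.386  0.091] min [ 0.473 -0.421  0.071] max [ 0.5
[... 1064 characters left out ...]
1 px [299. 302.] mean [ 0.495 -0.275  0.028] min [ 0.478 -0.29   0.012] max [ 0.519 -0.25   0.038]
    top [ 0.498 -0.269  0.034] 120
orange 113 px [329. 283.] mean [ 0.582 -0.268  0.032] min [ 0.564 -0.284  0.026] max [ 0.605 -0.242  0.037]
    top [ 0.583 -0.266  0.034] 52
red 201 px [330. 321.] mean [ 0.488 -0.401  0.104] min [ 0.473 -0.426  0.071] max [ 0.505 -0.373  0.111]
red 107 px [324. 335.] mean [ 0.471 -0.403  0.073] min [ 0.461 -0.419  0.069] max [ 0.483 -0.385  0.083]
yellow 1091 px [329. 338.] mean [ 0.481 -0.408  0.061] min [ 0.432 -0.458  0.057] max [ 0.537 -0.352  0.065]
blue 405 px [334. 209.] mean [ 0.732 -0.078  0.046] min [ 0.71  -0.095  0.023] max [ 0.772 -0.042  0.069]
```

```bash
python3 - <<'E'
from h import *
d=np.load('side.npz');P=d['P'];f=d['f'];hsv=cv2.cvtColor(f,cv2.COLOR_RGB2HSV);H,S,V=[hsv[...,i].astype(int) for i in range(3)];z=P[...,2]
for n in ['side','scene']:
    d=np.load(n+'.npz');P=d['P'];f=d['f'];hsv=cv2.cvtColor(f,cv2.COLOR_RGB2HSV);H,S,V=[hsv[...,i].astype(int) for i in range(3)];z=P[...,2]
    m=(z>.055)&(z<.07)&(H>20)&(H<40)&(S>90)&(abs(P[...,0]-.485)<.08)&(abs(P[...,1]+.4)<.08)
    print(n,'plate',m.sum(),cv2.minAreaRect(P[m][:,:2].astype(np.float32)*1000))
    ws=(P[...,0]>.3)&(P[...,0]<.85)&(P[...,1]>.03)&(P[...,1]<.5)
    m=ws&(S<60)&(z>.068)&(z<.082)
    q=P[m];print(' rim',m.sum(),cv2.minAreaRect(q[:,:2].astype(np.float32)*1000),np.percentile(q,[1,99],axis=0).round(3).tolist())
    m=ws&(z>.1)&(z<.3)&(P[...,1]>.25); q=P[m]; print(' lid',m.sum(),q.mean(0).round(3),np.percentile(q,[1,99],axis=0).round(3).tolist())
    c,U=np.linalg.eigh(np.cov(q.T));print('  normal',U[:,0].round(3),c.round(5))
    np.save(n+'_rim.npy',q)
    # grey things
    m=ws&(abs(P[...,0]-.55)<.2)&(z>.006)&(z<.012)&(S<60)&(V>150);q=P[m]
    if m.sum(): print(' floor',m.sum(),q.mean(0).round(3),np.percentile(q,[1,99],axis=0).round(3).tolist())
E
```

```text
side plate 1281 ((486.75018310546875, -403.2665710449219), (100.85724639892578, 97.62137603759766), 65.40723419189453)
 rim 830 ((537.9498291015625, 174.7912139892578), (249.9193572998047, 283.4910583496094), 87.49695587158203) [[0.397, 0.053, 0.068], [0.677, 0.296, 0.082]]
 lid 3547 [0.489 0.31  0.193] [[0.404, 0.293, 0.103], [0.586, 0.326, 0.27]]
  normal [ 0.028  0.988 -0.149] [1.00e-05 2.25e-03 2.93e-03]
 floor 676 [0.542 0.22  0.007] [[0.43, 0.166, 0.006], [0.667, 0.276, 0.011]]
scene plate 276 ((487.8509216308594, -399.9927978515625), (102.16435241699219, 94.60212707519531), 63.20995330810547)
 rim 1591 ((541.8151245117188, 182.77667236328125), (238.4044952392578, 281.4838562011719), 87.72012329101562) [[0.404, 0.072, 0.068], [0.684, 0.303, 0.082]]
 lid 7961 [0.564 0.314 0.199] [[0.41, 0.295, 0.102], [0.686, 0.331, 0.273]]
  normal [ 0.039  0.986 -0.16 ] [0.      0.00274 0.0069 ]
 floor 2058 [0.58  0.152 0.009] [[0.449, 0.094, 0.006], [0.683, 0.292, 0.012]]
```

Emit:
send_rows(
  steps="1 0 -0.04 0.02 0 0 0;1 0 -0.041 0.02 0 0 0;1 0 -0.041 0.02 0 0 0;1 0 -0.041 0.01 0 0 0;1 0 -0.041 0 0 0 0",
)

```text
clock: 0.52
eef_pos: [0.5007, -0.1954, 0.299]
tool_rot: [0.707, 0.707, 0.001, 0.002]
ft_force: [0.9, 0.3, 0.1]
grip_width: 0.0854
grasp_force: 0.0
```

Emit:
send_rows(
  steps="1 -0.005 -0.04 0 0 0 0;1 -0.005 -0.04 0 0 0 0;1 -0.005 -0.04 0 0 0 0;1 -0.005 -0.04 0 0 0 0;1 0 0 0 0 0 0",
)

```text
clock: 0.93
eef_pos: [0.4778, -0.3603, 0.2942]
tool_rot: [0.71, 0.704, -0.002, -0.0]
ft_force: [-0.0, 0.9, -0.3]
grip_width: 0.0851
grasp_force: 0.0
```

```bash
python3 - <<'E'
from h import *
c=cam('wrist');save(c,'w1.png',s=1.4);np.savez('w1.npz',P=cloud(c),f=c['frame']);print(c['obs']['eef_pos'],c['W'].round(3),c['T_tool_cam'].round(3),c['obs']['clock'])
E
```

```text
[ 0.4778308  -0.36032162  0.29421523] [[ 1.    -0.008 -0.005  0.479]
 [-0.009 -0.951 -0.31  -0.281]
 [-0.002  0.31  -0.951  0.436]
 [ 0.     0.     0.     1.   ]] [[-0.001 -0.951 -0.309  0.079]
 [ 1.    -0.001  0.     0.   ]
 [-0.001 -0.309  0.951 -0.142]
 [ 0.     0.     0.     1.   ]] 0.9333
```

View pics/w1.png

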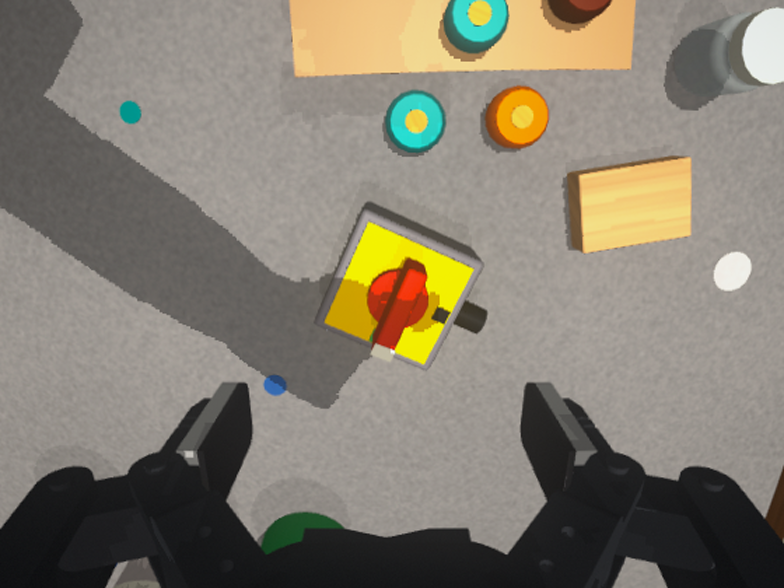

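```bash
python3 - <<'E'
from h import *
d=np.load('w1.npz');P=d['P'];f=d['f'];hsv=cv2.cvtColor(f,cv2.COLOR_RGB2HSV);H,S,V=[hsv[...,i].astype(int) for i in range(3)];z=P[...,2]
near=(abs(P[...,0]-.485)<.09)&(abs(P[...,1]+.4)<.09)
m=near&(z>.052)&(z<.07)&(H>22)&(H<38)&(S>90);q=P[m]
print('plate',m.sum(),q.mean(0),cv2.minAreaRect(q[:,:2].astype(np.float32)*1000))
m=near&(z>.1)&(z<.12);q=P[m];print('bar top',m.sum(),q.mean(0),cv2.minAreaRect(q[:,:2].astype(np.float32)*1000))
m=near&(z>.07)&(z<.08)&((H<8)|(H>170))&(S>120);q=P[m];print('disc',m.sum(),cv2.minEnclosingCircle(q[:,:2].astype(np.float32)*1000))
print(np.nanmedian(z[(z<.02)]))
print(get_obs()['joint_pos'],get_obs()['eef_pos'])
E
```

```text
plate 4230 [ 0.48603554 -0.39732962  0.06245091] ((486.4050598144531, -404.08935546875), (96.55982971191406, 95.85210418701172), 65.01573944091797)
bar top 1132 [ 0.48616859 -0.40056343  0.10977156] ((486.27001953125, -402.5212097167969), (73.8443832397461, 16.427270889282227), 66.92395782470703)
disc 610 ((486.12579345703125, -402.60284423828125), 24.43483543395996)
-0.0003626893870258552
[-6.40967115e-01  4.32476978e-01  4.39496137e-01  1.58020380e+00
 -4.47152650e-04  9.35864443e-01] [ 0.47852064 -0.35716875  0.29443032]
```

Emit:
send_rows(
  steps="1 0.0015 -0.01 -0.02 0 0 -0.105;1 0.002 -0.012 -0.03 0 0 -0.105;1 0.002 -0.012 -0.03 0 0 -0.105;1 0.002 -0.012 -0.03 0 0 -0.105;1 0 0 0 0 0 0",
)

```text
clock: 1.4
eef_pos: [0.4846, -0.3976, 0.1786]
tool_rot: [0.84, 0.543, -0.002, -0.006]
ft_force: [-1.5, -0.0, -1.5]
grip_width: 0.0852
grasp_force: 0.0
```

Emit:
send_rows(
  steps="1 0 0 0 0 0 0;1 0 0 -0.01 0 0 0;1 0 0 -0.01 0 0 0;1 0 0 0 0 0 0;1 0 0 0 0 0 0",
)

```text
clock: 1.82
eef_pos: [0.4876, -0.399, 0.1668]
tool_rot: [0.839, 0.545, 0.0, 0.0]
ft_force: [-0.4, -0.1, -0.2]
grip_width: 0.0853
grasp_force: 0.0
```

```bash
cat > st.py <<'E'
from h import *
o=get_obs();print(o['clock'],o['eef_pos'].round(4),'rot',R.from_quat(o['tool_rot']).as_matrix()[:,1:].T.round(3).tolist(),'yaw_y',np.degrees(np.arctan2(*R.from_quat(o['tool_rot']).as_matrix()[[1,0],1])).round(1),'w',round(o['grip_width'],4),'gf',round(o['grasp_force'],1),'ft',o['ft_force'].round(1),o['ft_torque'].round(2),'j',o['joint_pos'].round(2))
E
python3 st.py
```

```text
1.8167 [ 0.4876 -0.399   0.1668] rot [[0.914, -0.407, 0.0], [0.0, -0.0, -1.0]] yaw_y -24.0 w 0.0853 gf 0.0 ft [-0.4 -0.1 -0.2] [ 0.    0.04 -0.  ] j [-0.69  0.53  0.27  1.31  0.    1.3 ]
```

Emit:
send_rows(
  steps="1 -0.001 -0.002 -0.02 0 0 0;1 -0.001 -0.002 -0.025 0 0 0;1 0 0 -0.02 0 0 0;1 0 0 -0.015 0 0 0;1 0 0 -0.003 0 0 0",
)

```text
clock: 2.23
eef_pos: [0.4842, -0.4024, 0.081]
tool_rot: [0.839, 0.544, -0.001, -0.002]
ft_force: [-0.7, 0.1, -0.2]
grip_width: 0.0856
grasp_force: 0.0
```

Emit:
send_rows(
  steps="-1 0 0 0 0 0 0;-1 0 0 0 0 0 0;-1 0 0 0 0 0 0;-1 0 0 0 0 0 0;-1 0 0 0 0 0 0",
)

```text
clock: 2.65
eef_pos: [0.4861, -0.4041, 0.0847]
tool_rot: [0.839, 0.544, 0.0, 0.001]
ft_force: [-0.7, 0.2, 0.3]
grip_width: 0.0255
grasp_force: 0.0
```

Emit:
send_rows(
  steps="-1 0 0 0 0 0 0;-1 0 0 0 0 0 0;-1 0 0 0 0 0 0;-1 0 0 0 0 0 0;-1 0 0 0 0 0 0",
)

```text
clock: 3.07
eef_pos: [0.4859, -0.404, 0.0845]
tool_rot: [0.839, 0.544, 0.0, 0.001]
ft_force: [-0.2, -0.2, 5.4]
grip_width: 0.0151
grasp_force: 59.3
```

```bash
python3 st.py
```

```text
3.0667 [ 0.4859 -0.404   0.0845] rot [[0.913, -0.408, 0.002], [0.001, -0.001, -1.0]] yaw_y -24.1 w 0.0151 gf 59.3 ft [-0.2 -0.2  5.4] [0.17 0.23 0.07] j [-0.69  0.59  0.15  1.12  0.    1.3 ]
```

Emit:
send_rows(
  steps="-1 0 0 0 0 0 0.1;-1 0 0 0 0 0 0.11;-1 0 0 0 0 0 0.11;-1 0 0 0 0 0 0.11;-1 0 0 0 0 0 0.11",
)

```text
clock: 3.48
eef_pos: [0.4862, -0.404, 0.0845]
tool_rot: [0.662, 0.75, 0.0, 0.001]
ft_force: [0.2, 0.4, 5.9]
grip_width: 0.0153
grasp_force: 59.3
```

Emit:
send_rows(
  steps="-1 0 0 0 0 0 0.11;-1 0 0 0 0 0 0.11;-1 0 0 0 0 0 0.11;-1 0 0 0 0 0 0.11;-1 0 0 0 0 0 0.11",
)

```text
clock: 3.9
eef_pos: [0.4865, -0.4039, 0.0845]
tool_rot: [0.433, 0.901, 0.0, 0.001]
ft_force: [1.4, 0.5, 5.1]
grip_width: 0.0151
grasp_force: 59.3
```

Emit:
send_rows(
  steps="-1 0 0 0 0 0 0.11;-1 0 0 0 0 0 0.11;-1 0 0 0 0 0 0.11;-1 0 0 0 0 0 0.08;-1 0 0 0 0 0 0.05",
)

```text
clock: 4.32
eef_pos: [0.4866, -0.4037, 0.0845]
tool_rot: [0.217, 0.976, 0.0, 0.001]
ft_force: [0.9, 2.2, 4.8]
grip_width: 0.0151
grasp_force: 59.4
```

```bash
python3 st.py
```

```text
4.3167 [ 0.4866 -0.4037  0.0845] rot [[0.423, 0.906, 0.001], [0.003, -0.001, -1.0]] yaw_y 64.9 w 0.0151 gf 59.4 ft [0.9 2.2 4.8] [ 0.31 -0.06 -0.22] j [-0.69  0.59  0.15  1.12  0.   -0.26]
```

Emit:
send_rows(
  steps="-1 0 0 0 0 0 0.03;-1 0 0 0 0 0 0.03;-1 0 0 0 0 0 0;-1 0 0 0 0 0 0;-1 0 0 0 0 0 0",
)

```text
clock: 4.73
eef_pos: [0.4868, -0.4038, 0.0846]
tool_rot: [0.191, 0.982, 0.0, 0.002]
ft_force: [1.5, 1.6, 5.0]
grip_width: 0.015
grasp_force: 68.9
```

```bash
python3 st.py
```

```text
4.7333 [ 0.4868 -0.4038  0.0846] rot [[0.376, 0.927, 0.001], [0.004, -0.0, -1.0]] yaw_y 67.9 w 0.015 gf 68.9 ft [1.5 1.6 5. ] [ 0.51 -0.33 -1.6 ] j [-0.69  0.59  0.15  1.12  0.   -0.31]
```

Emit:
send_rows(
  steps="1 0 0 0 0 0 -0.03;1 0 0 0 0 0 0;1 0 0 0 0 0 0;1 0 0 0 0 0 0;1 0 0 0.02 0 0 0",
)

```text
clock: 5.15
eef_pos: [0.4829, -0.4015, 0.0988]
tool_rot: [0.204, 0.979, 0.002, -0.004]
ft_force: [0.5, -0.3, -1.2]
grip_width: 0.0744
grasp_force: 0.0
```

Emit:
send_rows(
  steps="1 0 0 0.04 0 0 0;1 0 0 0.04 0 0 -0.1;1 0 0 0.04 0 0 -0.11;1 0 0.02 0.04 0 0 -0.11;1 0.01 0.03 0.035 0 0 -0.11",
)

```text
clock: 5.57
eef_pos: [0.4932, -0.3603, 0.2944]
tool_rot: [0.412, 0.911, -0.001, 0.001]
ft_force: [1.6, -0.8, -0.1]
grip_width: 0.0855
grasp_force: 0.0
```

Emit:
send_rows(
  steps="1 0.01 0.035 0.02 0 0 -0.11;1 0.01 0.04 0 0 0 -0.11;1 0.01 0.04 0 0 0 -0.11;1 0.01 0.04 0 0 0 -0.11;1 0.01 0.03 0 0 0 -0.11",
)

```text
clock: 5.98
eef_pos: [0.5443, -0.1706, 0.3119]
tool_rot: [0.642, 0.767, 0.0, -0.0]
ft_force: [0.3, 0.1, -0.5]
grip_width: 0.0853
grasp_force: 0.0
```

Emit:
send_rows(
  steps="1 0.01 0.02 0 0 0 -0.11;1 0.01 0.01 0 0 0 -0.07;1 0 0 0 0 0 0;1 0 0 0 0 0 0;1 0 0 0 0 0 0",
)

```text
clock: 6.4
eef_pos: [0.564, -0.1441, 0.3113]
tool_rot: [0.707, 0.707, -0.0, -0.0]
ft_force: [-0.3, 0.6, 0.4]
grip_width: 0.0857
grasp_force: 0.0
```

```bash
cat > feet.py <<'E'
from h import *
import sys
c=cam('wrist');save(c,sys.argv[1]+'.png',s=1.4);P=cloud(c);np.savez(sys.argv[1]+'.npz',P=P,f=c['frame']);f=c['frame']
hsv=cv2.cvtColor(f,cv2.COLOR_RGB2HSV);H,S,V=[hsv[...,i].astype(int) for i in range(3)];z=P[...,2]
print(np.nanmedian(z[abs(z)<.01]))
ws=(P[...,0]>.2)&(P[...,0]<.8)&(P[...,1]>-.5)
for k,m in {'brown':((H<12)|(H>165))&(S>90)&(V<120)&(z>.006)&(z<.06),'dot':(H>12)&(H<32)&(S>100)&(V>80)&(z>.028)&(z<.05),'turq':(H>78)&(H<100)&(S>120)&(z>.01)&(z<.05),'orange':(H>5)&(H<16)&(S>150)&(V>150)&(z>.01)&(z<.05)}.items():
    N,L,st,ce=cv2.connectedComponentsWithStats((m&ws).astype(np.uint8))
    for i in range(1,N):
        if st[i,4]<(40 if k=='dot' else 80): continue
        q=P[L==i];r=cv2.minEnclosingCircle(q[:,:2].astype(np.float32)*1000)
        print(k,st[i,4],'px',ce[i].round(),'mean',q.mean(0).round(4),'circ',np.round(r[0],1),round(r[1],1),'zmax',np.percentile(q[:,2],95).round(3))
E
python3 st.py; python3 feet.py w2
```

```text
6.4 [ 0.564  -0.1441  0.3113] rot [[1.0, 0.001, -0.001], [-0.001, -0.0, -1.0]] yaw_y 0.1 w 0.0857 gf 0.0 ft [-0.3  0.6  0.4] [-0.06 -0.   -0.01] j [-0.25  0.4   0.43  1.6  -0.    1.32]
-0.0003034390355803329
brown 290 px [193.  91.] mean [ 0.4652 -0.0522  0.0313] circ [456.6 -55.7] 24.3 zmax 0.036
brown 143 px [334.  96.] mean [ 0.6332 -0.0576  0.0317] circ [632.1 -68.1] 23.3 zmax 0.035
brown 203 px [328. 172.] mean [ 0.6301 -0.1499  0.0321] circ [ 633.8 -160. ] 24.0 zmax 0.036
dot 196 px [343.  29.] mean [0.6402 0.0155 0.036 ] circ [640.3  15.4] 8.7 zmax 0.038
dot 211 px [184.  95.] mean [ 0.456  -0.056   0.0359] circ [455.8 -56.2] 9.7 zmax 0.037
dot 209 px [332. 106.] mean [ 0.6312 -0.0696  0.036 ] circ [631.2 -69.8] 9.8 zmax 0.037
dot 175 px [331. 181.] mean [ 0.6345 -0.1606  0.0359] circ [ 635.1 -160.4] 10.1 zmax 0.037
dot 137 px [265. 199.] mean [ 0.5501 -0.1844  0.036 ] circ [ 550.1 -184.6] 8.9 zmax 0.037
dot 859 px [293. 251.] mean [ 0.587  -0.2571  0.0349] circ [ 587.3 -258.8] 23.4 zmax 0.037
dot 119 px [230. 256.] mean [ 0.5019 -0.2644  0.0362] circ [ 502.2 -264.1] 9.0 zmax 0.037
dot 40 px [396. 273.] mean [ 0.7345 -0.2951  0.0299] circ [ 732.4 -297.5] 7.7 zmax 0.031
dot 1658 px [352. 297.] mean [ 0.6751 -0.3334  0.0299] circ [ 678.4 -334.6] 46.4 zmax 0.031
turq 1191 px [341.  30.] mean [0.6383 0.0147 0.0344] circ [639.7  15.6] 24.5 zmax 0.037
turq 780 px [265. 197.] mean [ 0.551  -0.1816  0.0348] circ [ 550.8 -183.5] 23.3 zmax 0.037
turq 880 px [232. 250.] mean [ 0.5042 -0.2575  0.0322] circ [ 502.6 -262.2] 24.4 zmax 0.037
orange 396 px [327. 102.] mean [ 0.6249 -0.0642  0.0356] circ [630.5 -69.3] 19.5 zmax 0.037
orange 217 px [294. 241.] mean [ 0.5895 -0.2445  0.0313] circ [ 588.9 -258.9] 24.2 zmax 0.035
```

View pics/w2.png

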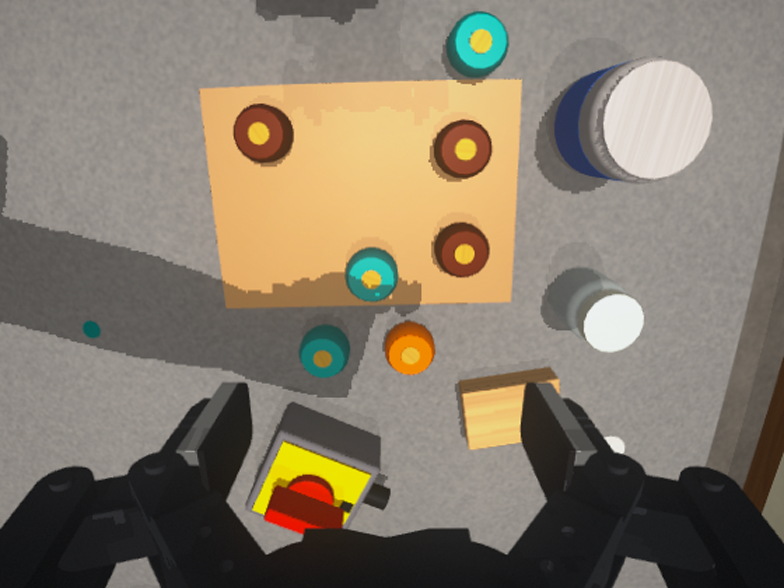

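Emit:
send_rows(
  steps="1 0 0.03 0.02 0 0 0;1 0 0.04 0.02 0 0 0;1 0 0.04 0.02 0 0 0;1 -0.01 0.04 0.01 0 0 0;1 -0.01 0.04 0.01 0 0 0",
)

```text
clock: 6.87
eef_pos: [0.5446, 0.0395, 0.3894]
tool_rot: [0.708, 0.706, 0.0, 0.0]
ft_force: [1.4, -1.0, -0.8]
grip_width: 0.0853
grasp_force: 0.0
```

Emit:
send_rows(
  steps="1 0 0.03 0 0 0 0;1 0 0.01 0 0 0 0;1 0 0 0 0 0 0;1 0 0 0 0 0 0;1 0 0 0 0 0 0",
)

```text
clock: 7.28
eef_pos: [0.5448, 0.0777, 0.388]
tool_rot: [0.708, 0.706, -0.001, -0.0]
ft_force: [-0.1, 0.1, -0.8]
grip_width: 0.0851
grasp_force: 0.0
```

```bash
python3 st.py; python3 feet.py w3|grep -v turq
```

```text
7.2833 [0.5448 0.0777 0.388 ] rot [[1.0, -0.002, -0.001], [-0.001, -0.001, -1.0]] yaw_y -0.1 w 0.0851 gf 0.0 ft [-0.1  0.1 -0.8] [-0. -0. -0.] j [ 0.14  0.35  0.56  1.78 -0.    1.71]
-0.00012969744666690985
brown 634 px [222. 238.] mean [ 0.4586 -0.0493  0.032 ] circ [457.1 -53.9] 24.6 zmax 0.037
brown 560 px [329. 245.] mean [ 0.6292 -0.0624  0.0331] circ [629.9 -66.3] 23.5 zmax 0.037
brown 518 px [328. 293.] mean [ 0.6325 -0.1514  0.032 ] circ [ 633.1 -156. ] 23.1 zmax 0.037
dot 102 px [338. 199.] mean [0.64   0.0154 0.0361] circ [640.2  15.2] 8.8 zmax 0.037
dot 110 px [220. 243.] mean [ 0.4558 -0.0561  0.036 ] circ [456.3 -56.2] 10.1 zmax 0.038
dot 102 px [330. 250.] mean [ 0.6312 -0.0695  0.0363] circ [631.3 -69.5] 10.2 zmax 0.038
dot 94 px [329. 299.] mean [ 0.6341 -0.1608  0.0365] circ [ 633.9 -161.2] 10.2 zmax 0.038
dot 68 px [279. 312.] mean [ 0.55   -0.1845  0.0365] circ [ 550.  -184.5] 8.5 zmax 0.038
dot 458 px [300. 345.] mean [ 0.5868 -0.256   0.035 ] circ [ 586.7 -258.1] 23.2 zmax 0.037
dot 55 px [252. 349.] mean [ 0.5018 -0.2641  0.0366] circ [ 501. -265.] 9.3 zmax 0.038
dot 1256 px [355. 373.] mean [ 0.6941 -0.3272  0.0301] circ [ 692.7 -319.8] 52.8 zmax 0.032
orange 115 px [301. 338.] mean [ 0.5888 -0.2434  0.0323] circ [ 587.6 -254.5] 21.7 zmax 0.036
```

View pics/w3.png

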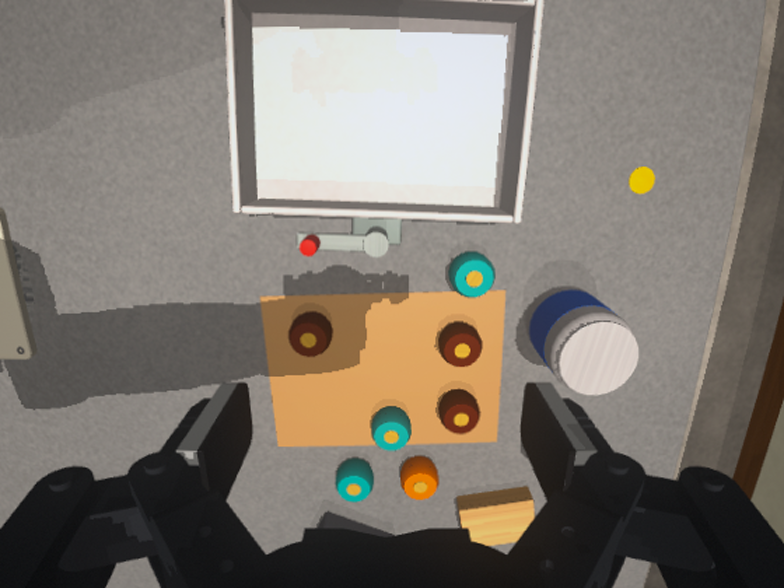

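```bash
python3 - <<'E'
from h import *
d=np.load('w3.npz');P=d['P'];f=d['f'];hsv=cv2.cvtColor(f,cv2.COLOR_RGB2HSV);H,S,V=[hsv[...,i].astype(int) for i in range(3)];z=P[...,2]
b=(abs(P[...,0]-.54)<.2)&(P[...,1]>.03)&(P[...,1]<.4)
m=b&(z>.069)&(z<.081)&(V>120)&(P[...,1]>.08);q=P[m];print('rim',m.sum(),np.nanmean(z[m]),cv2.minAreaRect(q[:,:2].astype(np.float32)*1000))
# front rim line fit, side rims
fr=q[(abs(q[:,0]-.53)<.1)&(q[:,1]<.13)];print('front',np.polyfit(fr[:,0],fr[:,1],1),fr[:,1].min(),fr[:,1].max())
for s in (-1,1):
    r=q[(s*(q[:,0]-.537)>.11)&(q[:,1]>.12)];pf=np.polyfit(r[:,1],r[:,0],1);print('side',s,pf,np.polyval(pf,.19),len(r))
m=b&((H<8)|(H>170))&(S>150)&(z>.108)&(z<.13);q=P[m];print('knob',m.sum(),q.mean(0),cv2.minEnclosingCircle(q[:,:2].astype(np.float32)*1000))
m=b&(P[...,1]<.1)&(z>.085)&(z<.105)&(S<60);q=P[m];print('arm',m.sum(),q.mean(0),cv2.minAreaRect(q[:,:2].astype(np.float32)*1000))
E
```

```text
rim 3162 0.07388571215873625 ((539.6898803710938, 185.46331787109375), (197.364990234375, 280.7838134765625), 87.77812194824219)
front [-0.03853308  0.11224396] 0.08353900587364868 0.09917703424438898
side -1 [0.0366189  0.39741343] 0.40437101648539 785
side 1 [-0.00673119  0.67594016] 0.6746612315837333 872
knob 133 [0.47575122 0.06917863 0.11729723] ((474.77105712890625, 68.79020690917969), 7.899263381958008)
arm 716 [0.51190575 0.06778908 0.09087803] ((503.36529541015625, 65.98989868164062), (86.47929382324219, 22.99710464477539), 0.8283125162124634)
```

Emit:
send_rows(
  steps="1 0.014 -0.025 -0.025 0 0 0;1 0.014 -0.025 -0.025 0 0 0;1 0.014 -0.025 -0.025 0 0 0;1 0.014 -0.025 -0.025 0 0 0;1 0.014 -0.025 -0.025 0 0 0",
)

```text
clock: 7.75
eef_pos: [0.6148, -0.0487, 0.2621]
tool_rot: [0.708, 0.706, -0.0, 0.0]
ft_force: [0.5, 0.3, 0.7]
grip_width: 0.0856
grasp_force: 0.0
```

Emit:
send_rows(
  steps="1 0.014 -0.02 -0.03 0 0 0;1 0.002 -0.002 -0.04 0 0 0;1 0 0 -0.04 0 0 0;1 0 0 -0.03 0 0 0;1 0 0 0 0 0 0",
)

```text
clock: 8.17
eef_pos: [0.6247, -0.0693, 0.1148]
tool_rot: [0.708, 0.706, -0.005, -0.006]
ft_force: [-2.0, -0.1, -0.9]
grip_width: 0.0854
grasp_force: 0.0
```

Emit:
send_rows(
  steps="1 0 0 0 0 0 0;1 0 0 0 0 0 0;1 0 0 0 0 0 0;1 0 0 0 0 0 0;1 0 0 0 0 0 0",
)

```text
clock: 8.58
eef_pos: [0.6321, -0.0675, 0.126]
tool_rot: [0.707, 0.707, 0.001, 0.002]
ft_force: [0.2, 0.1, -0.8]
grip_width: 0.0856
grasp_force: 0.0
```

```bash
python3 st.py; python3 feet.py w4|grep -E "brown|dot"
```

```text
8.5833 [ 0.6321 -0.0675  0.126 ] rot [[1.0, 0.0, 0.004], [0.004, -0.0, -1.0]] yaw_y 0.0 w 0.0856 gf 0.0 ft [ 0.2  0.1 -0.8] [ 0.03  0.01 -0.03] j [-0.11  0.56  0.21  1.22 -0.    1.46]
brown 2753 px [ 49. 193.] mean [ 0.4632 -0.0506  0.0303] circ [458.6 -54.7] 24.2 zmax 0.036
brown 1485 px [272. 212.] mean [ 0.6302 -0.0656  0.0322] circ [631.9 -67.4] 24.7 zmax 0.036
brown 1807 px [273. 306.] mean [ 0.6306 -0.1473  0.0291] circ [ 634.1 -157.3] 24.0 zmax 0.036
dot 593 px [287.  95.] mean [0.64   0.016  0.0361] circ [640.  16.] 8.8 zmax 0.037
dot 445 px [ 37. 201.] mean [ 0.4557 -0.0556  0.036 ] circ [455.2 -55.6] 10.2 zmax 0.037
dot 494 px [273. 219.] mean [ 0.6309 -0.0693  0.0361] circ [630.9 -69.6] 9.6 zmax 0.037
dot 350 px [277. 324.] mean [ 0.6341 -0.1601  0.0362] circ [ 634.  -160.5] 10.4 zmax 0.037
dot 281 px [178. 347.] mean [ 0.5499 -0.184   0.0362] circ [ 549.8 -184.5] 9.7 zmax 0.037
```

Emit:
send_rows(
  steps="1 -0.001 -0.002 -0.03 0 0 0;1 0 0 -0.035 0 0 0;1 0 0 -0.03 0 0 0;1 0 0 -0.02 0 0 0;1 0 0 -0.01 0 0 0",
)

```text
clock: 9.05
eef_pos: [0.6276, -0.069, -0.0045]
tool_rot: [0.707, 0.707, -0.001, -0.002]
ft_force: [-0.8, 0.1, 0.3]
grip_width: 0.0852
grasp_force: 0.0
```

Emit:
send_rows(
  steps="-1 0 0 0 0 0 0;-1 0 0 0 0 0 0;-1 0 0 0 0 0 0;-1 0 0 0 0 0 0;-1 0 0 0 0 0 0",
)

```text
clock: 9.47
eef_pos: [0.6319, -0.0696, 0.0011]
tool_rot: [0.707, 0.707, 0.002, 0.002]
ft_force: [-0.0, -0.4, 4.4]
grip_width: 0.048
grasp_force: 62.2
```

Emit:
send_rows(
  steps="-1 0 0 0 0 0 0;-1 0 0 0 0 0 0;-1 0 0 0 0 0 0;-1 0 0 0.01 0 0 0;-1 0 0 0.01 0 0 0",
)

```text
clock: 9.88
eef_pos: [0.629, -0.0694, 0.0189]
tool_rot: [0.707, 0.707, -0.0, -0.001]
ft_force: [-0.2, 0.4, -0.4]
grip_width: 0.048
grasp_force: 62.0
```

```bash
python3 st.py
```

```text
9.8833 [ 0.629  -0.0694  0.0189] rot [[1.0, 0.0, -0.001], [-0.001, 0.0, -1.0]] yaw_y 0.0 w 0.048 gf 62.0 ft [-0.2  0.4 -0.4] [ 0.01  0.   -0.02] j [-0.11  0.66  0.08  0.99 -0.    1.46]
```

Emit:
send_rows(
  steps="-1 0 0 0.025 0 0 0;-1 0 0 0.03 0 0 0;-1 0 0 0.03 0 0 0;-1 0 0 0.03 0 0 0;-1 0 0 0.025 0 0 0",
)

```text
clock: 10.3
eef_pos: [0.63, -0.0695, 0.1619]
tool_rot: [0.707, 0.707, 0.001, 0.001]
ft_force: [0.5, -0.6, -0.5]
grip_width: 0.0483
grasp_force: 62.0
```

Emit:
send_rows(
  steps="-1 -0.001 0.014 0 0 0 0.1;-1 -0.001 0.016 0 0 0 0.105;-1 -0.001 0.016 0 0 0 0.105;-1 -0.001 0.016 0 0 0 0.105;-1 -0.001 0.016 0 0 0 0.105",
)

```text
clock: 10.72
eef_pos: [0.6244, 0.0092, 0.1595]
tool_rot: [0.499, 0.866, 0.0, 0.0]
ft_force: [0.8, 0.1, -1.5]
grip_width: 0.0478
grasp_force: 62.0
```

Emit:
send_rows(
  steps="-1 -0.001 0.016 0 0 0 0.105;-1 -0.001 0.016 0 0 0 0.105;-1 -0.001 0.016 0 0 0 0.105;-1 -0.001 0.016 0 0 0 0.105;-1 -0.001 0.016 0 0 0 0.105",
)

```text
clock: 11.13
eef_pos: [0.6194, 0.0893, 0.1594]
tool_rot: [0.257, 0.966, 0.0, 0.0]
ft_force: [0.3, 0.8, -0.5]
grip_width: 0.0479
grasp_force: 62.0
```

Emit:
send_rows(
  steps="-1 -0.001 0.018 0 0 0 0.105;-1 -0.001 0.018 0 0 0 0.105;-1 -0.001 0.018 0 0 0 0.105;-1 -0.001 0.018 0 0 0 0.105;-1 -0.001 0.014 0 0 0 0.105",
)

```text
clock: 11.55
eef_pos: [0.6144, 0.176, 0.1594]
tool_rot: [-0.003, 1.0, 0.0, 0.0]
ft_force: [0.7, 0.5, -0.9]
grip_width: 0.0478
grasp_force: 62.0
```

Emit:
send_rows(
  steps="-1 0 0 0 0 0 0;-1 0 0 0 0 0 0;-1 0 0 0 0 0 0;-1 0 0 0 0 0 0;-1 0 0 0 0 0 0",
)

```text
clock: 11.97
eef_pos: [0.6148, 0.1735, 0.1586]
tool_rot: [0.002, 1.0, -0.0, 0.0]
ft_force: [0.0, -0.3, -1.2]
grip_width: 0.0479
grasp_force: 62.0
```

```bash
python3 st.py; python3 - <<'E'
from h import *
c=cam('wrist');save(c,'w5.png',s=1)
E
```

```text
11.9667 [0.6148 0.1735 0.1586] rot [[0.003, 1.0, -0.0], [0.0, -0.0, -1.0]] yaw_y 89.8 w 0.0479 gf 62.0 ft [ 0.  -0.3 -1.2] [0.06 0.03 0.01] j [ 0.28  0.55  0.28  1.3  -0.    0.28]
```

View pics/w5.png

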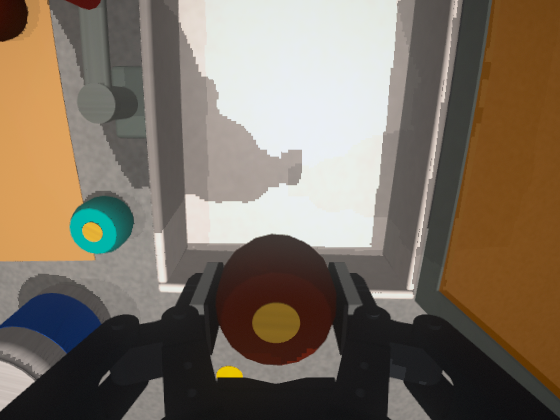

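Emit:
send_rows(
  steps="-1 0 0 -0.03 0 0 0;-1 0 0 -0.035 0 0 0;-1 0 0 -0.035 0 0 0;-1 0 0 -0.025 0 0 0;-1 0 0 -0.01 0 0 0",
)

```text
clock: 12.43
eef_pos: [0.6114, 0.1729, 0.0187]
tool_rot: [0.001, 1.0, -0.001, -0.004]
ft_force: [-1.3, 0.4, -0.6]
grip_width: 0.0481
grasp_force: 62.0
```

Emit:
send_rows(
  steps="-1 0 0 -0.005 0 0 0;-1 0 0 -0.004 0 0 0;-1 0 0 -0.003 0 0 0;-1 0 0 0 0 0 0;-1 0 0 0 0 0 0",
)

```text
clock: 12.85
eef_pos: [0.6159, 0.1749, 0.0131]
tool_rot: [0.0, 1.0, 0.0, 0.001]
ft_force: [-0.5, -1.0, -0.7]
grip_width: 0.0485
grasp_force: 62.0
```

```bash
python3 st.py
```

```text
12.85 [0.6159 0.1749 0.0131] rot [[0.001, 1.0, 0.001], [0.003, 0.001, -1.0]] yaw_y 90.0 w 0.0485 gf 62.0 ft [-0.5 -1.  -0.7] [0.   0.02 0.02] j [ 0.28  0.67  0.09  0.99 -0.    0.28]
```

Emit:
send_rows(
  steps="-1 0 0 -0.003 0 0 0;-1 0 0 0 0 0 0;1 0 0 0 0 0 0;1 0 0 0 0 0 0;1 0 0 0 0 0 0",
)

```text
clock: 13.27
eef_pos: [0.6148, 0.1747, 0.0087]
tool_rot: [0.0, 1.0, 0.0, 0.0]
ft_force: [0.4, 0.6, -0.6]
grip_width: 0.0818
grasp_force: 0.0
```

Emit:
send_rows(
  steps="1 0 0 0 0 0 0;1 0 0 0.02 0 0 0;1 0 0 0.04 0 0 0;1 0 0 0.04 0 0 0;1 0 0 0.04 0 0 0",
)

```text
clock: 13.68
eef_pos: [0.614, 0.1744, 0.1494]
tool_rot: [0.0, 1.0, -0.0, -0.001]
ft_force: [0.8, 0.2, 0.2]
grip_width: 0.0857
grasp_force: 0.0
```

Emit:
send_rows(
  steps="1 0.001 -0.02 0.02 0 0 -0.1;1 0.001 -0.022 0 0 0 -0.105;1 0.001 -0.022 0 0 0 -0.105;1 0.001 -0.022 0 0 0 -0.105;1 0.001 -0.022 0 0 0 -0.105",
)

```text
clock: 14.1
eef_pos: [0.6197, 0.0657, 0.1688]
tool_rot: [0.26, 0.966, 0.0, 0.0]
ft_force: [0.3, -0.2, -0.0]
grip_width: 0.0855
grasp_force: 0.0
```

Emit:
send_rows(
  steps="1 0.001 -0.022 0 0 0 -0.105;1 0.001 -0.022 0 0 0 -0.105;1 0.001 -0.022 0 0 0 -0.105;1 0.001 -0.022 0 0 0 -0.105;1 0.001 -0.022 0 0 0 -0.105",
)

```text
clock: 14.52
eef_pos: [0.6245, -0.0445, 0.1685]
tool_rot: [0.502, 0.865, -0.0, -0.0]
ft_force: [0.3, 0.5, 0.1]
grip_width: 0.0857
grasp_force: 0.0
```

Emit:
send_rows(
  steps="1 0.002 -0.022 0 0 0 -0.105;1 0.002 -0.024 0 0 0 -0.105;1 0.002 -0.025 0 0 0 -0.105;1 0.002 -0.022 0 0 0 -0.105;1 0 -0.017 0 0 0 -0.105",
)

```text
clock: 14.93
eef_pos: [0.6327, -0.1554, 0.1683]
tool_rot: [0.709, 0.705, -0.0, 0.0]
ft_force: [0.1, 0.9, -0.8]
grip_width: 0.0854
grasp_force: 0.0
```

Emit:
send_rows(
  steps="1 0 0 0 0 0 0;1 0 0 0 0 0 0;1 0 0 0 0 0 0;1 0 0 0 0 0 0;1 0 0 0 0 0 0",
)

```text
clock: 15.35
eef_pos: [0.6328, -0.1522, 0.1685]
tool_rot: [0.706, 0.708, 0.0, -0.0]
ft_force: [0.1, -0.8, 1.0]
grip_width: 0.0856
grasp_force: 0.0
```

```bash
python3 st.py; python3 feet.py w6|grep -E "brown|dot"
```

```text
15.35 [ 0.6328 -0.1522  0.1685] rot [[1.0, 0.002, -0.0], [-0.0, 0.0, -1.0]] yaw_y 0.1 w 0.0856 gf 0.0 ft [ 0.1 -0.8  1. ] [-0.01 -0.08  0.03] j [-0.24  0.57  0.34  1.34  0.    1.33]
brown 2621 px [63. 82.] mean [ 0.463  -0.0552  0.0324] circ [457.3 -55.9] 24.5 zmax 0.036
brown 1429 px [337. 218.] mean [ 0.6867 -0.1696  0.0322] circ [ 689.3 -172.5] 24.8 zmax 0.036
dot 427 px [53. 83.] mean [ 0.4558 -0.0558  0.0358] circ [455.5 -55.9] 9.8 zmax 0.037
dot 340 px [341. 224.] mean [ 0.6897 -0.1733  0.0361] circ [ 689.4 -173.6] 9.8 zmax 0.037
dot 291 px [181. 235.] mean [ 0.5501 -0.1842  0.0361] circ [ 550.  -184.3] 8.9 zmax 0.037
dot 1546 px [227. 306.] mean [ 0.5869 -0.2567  0.035 ] circ [ 586.6 -258.8] 22.9 zmax 0.037
dot 4194 px [337. 359.] mean [ 0.697  -0.3253  0.0298] circ [ 693.2 -324.7] 54.6 zmax 0.031
```

```bash
python3 - <<'E'
from h import *
for n in ('w6','w2'):
    d=np.load(n+'.npz');P=d['P'];z=P[...,2]
    for a,lo,hi in (('jar',.078,.09),('tin',.1,.115),('block',.026,.033)):
        m=(z>lo)&(z<hi)&(P[...,0]>(.66 if a!='block' else .6))&(P[...,0]<.9)&(P[...,1]<.05)&((P[...,1]>-.3)if a!='block' else (P[...,1]<-.28));
        if m.sum()>30: q=P[m][:,:2].astype(np.float32)*1000;print(n,a,m.sum(),cv2.minEnclosingCircle(q),q.min(0),q.max(0))
d=np.load('w6.npz');cv2.imwrite('pics/w6c.png',d['f'][...,::-1])
E
```

```text
w6 jar 3528 ((746.8810424804688, -122.5622787475586), 113.35995483398438) [ 710.24835 -234.54054] [782.9052  -10.73497]
w6 tin 15524 ((754.4151611328125, -47.15338134765625), 42.598567962646484) [712.4384  -89.67331] [796.04584   -13.4819765]
w6 block 4348 ((693.0182495117188, -324.47589111328125), 54.826202392578125) [ 640.6438 -365.6864] [ 745.83   -289.5903]
w2 jar 1853 ((748.6513061523438, -120.73457336425781), 115.64979553222656) [ 710.4741  -235.80396] [783.73645    -5.6651864]
w2 tin 5723 ((753.4976806640625, -46.94066619873047), 43.01667022705078) [712.4989   -89.529495] [796.42645    -4.5120854]
w2 block 1781 ((694.9379272460938, -331.827880859375), 59.28126907348633) [ 641.15546 -373.68512] [ 740.95544 -290.87506]
```

View pics/w6c.png

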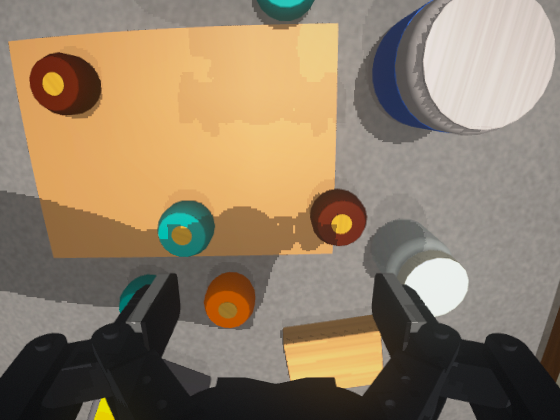

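Emit:
send_rows(
  steps="1 0.006 -0.003 0 0 0 0.101;1 0.006 -0.003 0 0 0 0.101;1 0.006 -0.003 0 0 0 0.101;1 0.006 -0.003 0 0 0 0.101;1 0.006 -0.003 0 0 0 0.101",
)

```text
clock: 15.82
eef_pos: [0.6631, -0.1676, 0.1686]
tool_rot: [0.505, 0.863, 0.0, 0.0]
ft_force: [-0.0, 0.2, 0.1]
grip_width: 0.0852
grasp_force: 0.0
```

Emit:
send_rows(
  steps="1 0.006 -0.003 0 0 0 0.101;1 0.006 -0.003 0 0 0 0.101;1 0.006 -0.003 0 0 0 0.101;1 0.006 -0.002 0 0 0 0.101;1 0.006 -0.002 0 0 0 0.101",
)

```text
clock: 16.23
eef_pos: [0.6931, -0.1806, 0.1685]
tool_rot: [0.274, 0.962, 0.0, -0.0]
ft_force: [-0.4, -0.2, -0.1]
grip_width: 0.0853
grasp_force: 0.0
```

Emit:
send_rows(
  steps="1 0.003 0 -0.01 -0.046 -0.074 0;1 0 0 -0.01 -0.046 -0.074 0;1 0 0 -0.01 -0.046 -0.074 0;1 0 0 -0.01 -0.046 -0.074 0;1 0 0 0 0 0 0",
)

```text
clock: 16.65
eef_pos: [0.6843, -0.1769, 0.1183]
tool_rot: [0.271, 0.948, -0.048, 0.158]
ft_force: [-3.4, 0.6, -3.2]
grip_width: 0.0854
grasp_force: 0.0
```

Emit:
send_rows(
  steps="1 0 0 0 0 0 0;1 0 0 0 0 0 0;1 0 0 0 0 0 0;1 0 0 0 0 0 0;1 0 0 0 0 0 0",
)

```text
clock: 17.07
eef_pos: [0.6984, -0.1824, 0.1307]
tool_rot: [0.273, 0.946, -0.047, 0.169]
ft_force: [0.1, 0.2, 0.8]
grip_width: 0.0852
grasp_force: 0.0
```

```bash
python3 st.py; python3 feet.py w7|grep -E "brown|dot"; python3 - <<'E'
from h import *
for n in ('w6','w7'):
    d=np.load(n+'.npz');P=d['P'];z=P[...,2]
    m=(z>.076)&(z<.09)&(P[...,0]>.7)&(P[...,0]<.79)&(P[...,1]<-.15)&(P[...,1]>-.26)
    if m.sum()>30: q=P[m][:,:2].astype(np.float32)*1000;print(n,'jar',m.sum(),cv2.minEnclosingCircle(q),np.median(z[m]))
E
```

```text
17.0667 [ 0.6984 -0.1824  0.1307] rot [[0.532, 0.847, 0.003], [0.294, -0.181, -0.939]] yaw_y 57.9 w 0.0852 gf 0.0 ft [0.1 0.2 0.8] [ 0.15  0.3  -0.02] j [-0.21  0.49  0.04  0.79 -0.12  0.34]
brown 2873 px [280. 135.] mean [ 0.679  -0.1659  0.0305] circ [ 688.  -172.3] 24.3 zmax 0.036
dot 4229 px [76. 95.] mean [ 0.5865 -0.2561  0.0348] circ [ 586.9 -259. ] 23.7 zmax 0.037
dot 538 px [279. 156.] mean [ 0.6895 -0.1733  0.036 ] circ [ 689.7 -173.5] 9.8 zmax 0.037
dot 6448 px [122. 239.] mean [ 0.6895 -0.3296  0.0297] circ [ 694.1 -331.4] 59.4 zmax 0.031
w6 jar 2841 ((756.770751953125, -208.7056884765625), 27.11345863342285) 0.08460786219684921
w7 jar 3520 ((756.7720947265625, -208.7830047607422), 27.137998580932617) 0.08448336076184922
```

Emit:
send_rows(
  steps="1 -0.001 0.002 -0.03 0 0 0;1 -0.001 0.002 -0.03 0 0 0;1 0 0 -0.03 0 0 0;1 0 0 -0.02 0 0 0;1 0 0 -0.01 0 0 0",
)

```text
clock: 17.53
eef_pos: [0.6917, -0.1772, 0.0044]
tool_rot: [0.273, 0.947, -0.047, 0.164]
ft_force: [-0.2, 0.1, -0.6]
grip_width: 0.0855
grasp_force: 0.0
```

Emit:
send_rows(
  steps="1 0 0 -0.006 0 0 0;1 0 0 0 0 0 0;1 0 0 0 0 0 0;1 0 0 0 0 0 0;1 0 0 0 0 0 0",
)

```text
clock: 17.95
eef_pos: [0.6953, -0.1778, 0.0047]
tool_rot: [0.273, 0.946, -0.047, 0.169]
ft_force: [-0.6, -0.3, 0.8]
grip_width: 0.0855
grasp_force: 0.0
```

```bash
python3 st.py
```

```text
17.95 [ 0.6953 -0.1778  0.0047] rot [[0.532, 0.847, 0.003], [0.293, -0.181, -0.939]] yaw_y 57.9 w 0.0855 gf 0.0 ft [-0.6 -0.3  0.8] [0.2 0.3 0. ] j [-0.2   0.63 -0.11  0.51 -0.12  0.34]
```

Emit:
send_rows(
  steps="-1 0 0 0 0 0 0;-1 0 0 0 0 0 0;-1 0 0 0 0 0 0;-1 0 0 0 0 0 0;-1 0 0 0 0 0 0",
)

```text
clock: 18.37
eef_pos: [0.6944, -0.1775, 0.0036]
tool_rot: [0.273, 0.946, -0.047, 0.168]
ft_force: [-1.7, 1.7, 5.3]
grip_width: 0.0481
grasp_force: 62.2
```

Emit:
send_rows(
  steps="-1 0 0 0 0 0 0;-1 0 0 0.005 0 0 0;-1 0 0 0.005 0 0 0;-1 -0.01 0.004 0 0 0 0;-1 -0.01 0.006 0 0 0 0",
)

```text
clock: 18.78
eef_pos: [0.6741, -0.1679, 0.013]
tool_rot: [0.273, 0.946, -0.047, 0.167]
ft_force: [-0.2, 0.3, -0.5]
grip_width: 0.048
grasp_force: 61.9
```

```bash
python3 st.py
```

```text
18.7833 [ 0.6741 -0.1679  0.013 ] rot [[0.532, 0.847, 0.002], [0.291, -0.181, -0.94]] yaw_y 57.8 w 0.048 gf 61.9 ft [-0.2  0.3 -0.5] [0.16 0.34 0.04] j [-0.19  0.58 -0.16  0.5  -0.12  0.35]
```

Emit:
send_rows(
  steps="-1 -0.02 0.005 0 0 0 0;-1 -0.02 0.01 0 0 0 0;-1 -0.01 0.005 0 0 0 0;-1 0 0 -0.005 0 0 0;-1 0 0 -0.005 0 0 0",
)

```text
clock: 19.2
eef_pos: [0.6237, -0.1473, 0.0033]
tool_rot: [0.272, 0.946, -0.047, 0.167]
ft_force: [-25.5, 8.6, 47.5]
grip_width: 0.0483
grasp_force: 66.7
```

Emit:
send_rows(
  steps="-1 0 0 0 0 0 0;1 0 0 0 0 0 0;1 0 0 0 0 0 0;1 0 0 0 0 0 0;1 0 0 0 0 0 0",
)

```text
clock: 19.62
eef_pos: [0.624, -0.1476, 0.0021]
tool_rot: [0.273, 0.946, -0.047, 0.167]
ft_force: [-0.1, 0.0, -0.9]
grip_width: 0.085
grasp_force: 0.0
```

Emit:
send_rows(
  steps="1 0 0 0.03 0 0 0;1 0 0 0.035 0 0 0;1 0 0 0.035 0 0 0;1 0 0 0.03 0.046 0.074 0;1 0 0 0.02 0.046 0.074 0",
)

```text
clock: 20.03
eef_pos: [0.6231, -0.1466, 0.1518]
tool_rot: [0.275, 0.957, -0.024, 0.088]
ft_force: [1.2, -0.6, -0.8]
grip_width: 0.0855
grasp_force: 0.0
```

Emit:
send_rows(
  steps="1 0 0 0 0.046 0.074 0;1 0 0 0 0.046 0.074 0;1 0 0 0 0 0 0;1 0 0 0 0 0 0;1 0 0 0 0 0 0",
)

```text
clock: 20.45
eef_pos: [0.6235, -0.1474, 0.1475]
tool_rot: [0.277, 0.961, -0.002, 0.004]
ft_force: [0.1, -0.2, 0.6]
grip_width: 0.0858
grasp_force: 0.0
```

```bash
python3 st.py; python3 feet.py w8|grep -E "brown|dot"
```

```text
20.45 [ 0.6235 -0.1474  0.1475] rot [[0.532, 0.847, -0.001], [0.008, -0.006, -1.0]] yaw_y 57.9 w 0.0858 gf 0.0 ft [ 0.1 -0.2  0.6] [ 0.02 -0.01 -0.02] j [-0.23  0.56  0.26  1.26 -0.    0.33]
brown 1763 px [275. 197.] mean [ 0.6179 -0.1441  0.0341] circ [ 618.7 -143.8] 24.1 zmax 0.036
dot 445 px [474. 112.] mean [0.64   0.0158 0.036 ] circ [640.1  15.6] 9.1 zmax 0.037
dot 433 px [181. 152.] mean [ 0.5498 -0.1843  0.0361] circ [ 549.6 -184.5] 9.2 zmax 0.037
dot 383 px [ 63. 155.] mean [ 0.5019 -0.264   0.0362] circ [ 501.9 -263.9] 9.2 zmax 0.037
dot 439 px [277. 201.] mean [ 0.6205 -0.1443  0.036 ] circ [ 620.4 -144.9] 9.8 zmax 0.037
dot 2148 px [137. 235.] mean [ 0.585  -0.2572  0.0351] circ [ 585.4 -259.1] 22.8 zmax 0.037
dot 1423 px [185. 364.] mean [ 0.7154 -0.3094  0.0298] circ [ 712.1 -314. ] 34.5 zmax 0.031
```

Emit:
send_rows(
  steps="1 -0.003 0.003 -0.02 0.003 0.005 0.112;1 0 0 -0.02 0 0 0.112;1 0 0 -0.02 0 0 0.112;1 0 0 -0.02 0 0 0.112;1 0 0 -0.01 0 0 0.112",
)

```text
clock: 20.92
eef_pos: [0.6185, -0.1433, 0.0566]
tool_rot: [-0.003, 1.0, 0.0, 0.001]
ft_force: [-0.6, 0.8, 0.2]
grip_width: 0.0855
grasp_force: 0.0
```

Emit:
send_rows(
  steps="1 0 0 -0.02 0 0 0;1 0 0 -0.02 0 0 0;1 0 0 -0.01 0 0 0;1 0 0 -0.005 0 0 0;1 0 0 0 0 0 0",
)

```text
clock: 21.33
eef_pos: [0.6197, -0.1439, 0.003]
tool_rot: [0.0, 1.0, 0.0, 0.001]
ft_force: [0.1, 0.5, 0.1]
grip_width: 0.0853
grasp_force: 0.0
```

```bash
python3 st.py
```

```text
21.3333 [ 0.6197 -0.1439  0.003 ] rot [[0.0, 1.0, 0.0], [0.002, 0.0, -1.0]] yaw_y 90.0 w 0.0853 gf 0.0 ft [0.1 0.5 0.1] [-0.02  0.03 -0.03] j [-0.23  0.68  0.07  0.96  0.   -0.23]
```

Emit:
send_rows(
  steps="-1 0 0 -0.002 0 0 0;-1 0 0 0 0 0 0;-1 0 0 0 0 0 0;-1 0 0 0 0 0 0;-1 0 0 0 0 0 0",
)

```text
clock: 21.75
eef_pos: [0.6223, -0.1448, 0.0035]
tool_rot: [0.0, 1.0, -0.0, 0.004]
ft_force: [-0.4, 0.8, 5.5]
grip_width: 0.0478
grasp_force: 62.2
```

Emit:
send_rows(
  steps="-1 0 0 0.02 0 0 0;-1 0 0 0.035 0 0 0;-1 0 0 0.035 0 0 0;-1 0 0 0.035 0 0 0;-1 0 0 0.03 0 0 0",
)

```text
clock: 22.17
eef_pos: [0.6212, -0.1446, 0.1592]
tool_rot: [0.0, 1.0, -0.0, 0.003]
ft_force: [2.0, 0.1, -0.0]
grip_width: 0.0477
grasp_force: 62.0
```

Emit:
send_rows(
  steps="-1 -0.006 0.025 0 0 0 0;-1 -0.008 0.032 0 0 0 0;-1 -0.008 0.032 0 0 0 0;-1 -0.008 0.032 0 0 0 0;-1 -0.008 0.032 0 0 0 0",
)

```text
clock: 22.58
eef_pos: [0.5823, 0.0096, 0.1568]
tool_rot: [0.001, 1.0, 0.0, 0.002]
ft_force: [0.1, 0.1, -1.1]
grip_width: 0.0481
grasp_force: 62.0
```

Emit:
send_rows(
  steps="-1 -0.008 0.032 0 0 0 0;-1 -0.008 0.032 0 0 0 0;-1 -0.008 0.032 0 0 0 0;-1 -0.008 0.032 0 0 0 0;-1 -0.008 0.032 0 0 0 0",
)

```text
clock: 23.0
eef_pos: [0.5422, 0.1699, 0.1568]
tool_rot: [0.0, 1.0, 0.0, 0.002]
ft_force: [0.9, 0.1, -0.7]
grip_width: 0.0479
grasp_force: 62.0
```

Emit:
send_rows(
  steps="-1 -0.002 0.006 0 0 0 0;-1 0 0 0 0 0 0;-1 0 0 0 0 0 0;-1 0 0 0 0 0 0;-1 0 0 0 0 0 0",
)

```text
clock: 23.42
eef_pos: [0.5414, 0.1731, 0.1567]
tool_rot: [0.001, 1.0, -0.0, 0.002]
ft_force: [0.3, 0.4, -0.8]
grip_width: 0.0483
grasp_force: 62.1
```

```bash
python3 st.py;  python3 feet.py w9|grep -E "brown|dot"
```

```text
23.4167 [0.5414 0.1731 0.1567] rot [[0.003, 1.0, -0.0], [0.004, -0.0, -1.0]] yaw_y 89.8 w 0.0483 gf 62.1 ft [ 0.3  0.4 -0.8] [-0.06 -0.02 -0.  ] j [ 0.31  0.41  0.05  1.21 -0.    0.31]
brown 1797 px [ 15. 101.] mean [ 0.457  -0.037   0.0256] circ [455.9 -51.3] 24.2 zmax 0.036
dot 234 px [106. 305.] mean [0.6395 0.016  0.0364] circ [639.7  15.9] 9.2 zmax 0.037
```

Emit:
send_rows(
  steps="-1 0 0.002 -0.03 0 0 0;-1 0 0.002 -0.035 0 0 0;-1 0 0 -0.035 0 0 0;-1 0 0 -0.025 0 0 0;-1 0 0 -0.01 0 0 0",
)

```text
clock: 23.88
eef_pos: [0.5382, 0.1763, 0.0175]
tool_rot: [0.001, 1.0, -0.001, -0.001]
ft_force: [-0.9, 0.2, -1.0]
grip_width: 0.0481
grasp_force: 62.1
```

Emit:
send_rows(
  steps="-1 0 0 -0.003 0 0 0;-1 0 0 -0.003 0 0 0;-1 0 0 -0.002 0 0 0;-1 0 0 0 0 0 0;-1 0 0 0 0 0 0",
)

```text
clock: 24.3
eef_pos: [0.5423, 0.1789, 0.0154]
tool_rot: [0.0, 1.0, 0.001, 0.003]
ft_force: [0.4, 0.0, -0.3]
grip_width: 0.0485
grasp_force: 62.1
```

```bash
python3 st.py
```

```text
24.3 [0.5423 0.1789 0.0154] rot [[0.001, 1.0, 0.001], [0.007, 0.001, -1.0]] yaw_y 90.0 w 0.0485 gf 62.1 ft [ 0.4  0.  -0.3] [0.03 0.01 0.04] j [ 0.32  0.55 -0.13  0.88 -0.    0.32]
```

Emit:
send_rows(
  steps="-1 0 0 -0.002 0 0 0;-1 0 0 -0.002 0 0 0;-1 0 0 0 0 0 0;1 0 0 0 0 0 0;1 0 0 0 0 0 0",
)

```text
clock: 24.72
eef_pos: [0.5413, 0.1787, 0.0102]
tool_rot: [0.0, 1.0, 0.0, 0.003]
ft_force: [-0.5, 0.1, 0.7]
grip_width: 0.0708
grasp_force: 0.0
```

Emit:
send_rows(
  steps="1 0 0 0 0 0 0;1 0 0 0 0 0 0;1 0 0 0.03 0 0 0;1 0 0 0.04 0 0 0;1 0 0 0.04 0 0 0",
)

```text
clock: 25.13
eef_pos: [0.5395, 0.1781, 0.1193]
tool_rot: [0.0, 1.0, -0.001, -0.0]
ft_force: [1.6, 0.0, 0.0]
grip_width: 0.0852
grasp_force: 0.0
```

Emit:
send_rows(
  steps="1 0 -0.01 0.04 0 0 0;1 -0.01 -0.03 0.005 0 0 0;1 -0.01 -0.03 0 0 0 0;1 -0.01 -0.03 0 0 0 0;1 -0.01 -0.03 0 0 0 0",
)

```text
clock: 25.55
eef_pos: [0.5005, 0.0475, 0.1651]
tool_rot: [-0.0, 1.0, 0.0, 0.002]
ft_force: [-0.0, -0.2, -0.2]
grip_width: 0.0858
grasp_force: 0.0
```

Emit:
send_rows(
  steps="1 -0.01 -0.03 0 0 0 0;1 -0.01 -0.03 0 0 0 0;1 -0.01 -0.025 0 0 0 0;1 -0.01 -0.018 0 0 0 0;1 -0.005 0 0 0 0 0",
)

```text
clock: 25.97
eef_pos: [0.4546, -0.0572, 0.1646]
tool_rot: [0.003, 1.0, -0.0, 0.002]
ft_force: [-0.1, 0.1, 0.0]
grip_width: 0.0854
grasp_force: 0.0
```

Emit:
send_rows(
  steps="1 0 0 0 0 0 0;1 0 0 0 0 0 0;1 0 0 0 0 0 0;1 0 0 0 0 0 0;1 0 0 0 0 0 0",
)

```text
clock: 26.38
eef_pos: [0.4565, -0.0536, 0.1647]
tool_rot: [-0.001, 1.0, 0.0, 0.002]
ft_force: [1.4, -0.2, 0.2]
grip_width: 0.0854
grasp_force: 0.0
```

```bash
python3 st.py;  python3 feet.py w10|grep -E "brown|dot"
```

```text
26.3833 [ 0.4565 -0.0536  0.1647] rot [[-0.001, 1.0, 0.0], [0.004, 0.0, -1.0]] yaw_y 90.1 w 0.0854 gf 0.0 ft [ 1.4 -0.2  0.2] [ 0.03 -0.06 -0.02] j [-0.12  0.2  -0.23  1.14  0.   -0.12]
brown 1239 px [273. 183.] mean [ 0.4431 -0.0554  0.0325] circ [454.2 -55.5] 24.5 zmax 0.036
brown 2231 px [512. 279.] mean [0.5338 0.1696 0.036 ] circ [538.8 176.8] 24.4 zmax 0.044
brown 761 px [486. 329.] mean [0.5976 0.1641 0.0256] circ [607.9 170.6] 22.1 zmax 0.037
dot 389 px [272. 199.] mean [ 0.4558 -0.056   0.0359] circ [456.4 -56.3] 10.0 zmax 0.037
dot 251 px [ 44. 248.] mean [ 0.5015 -0.264   0.0365] circ [ 502.  -263.7] 9.3 zmax 0.038
dot 254 px [525. 290.] mean [0.5406 0.179  0.0438] circ [541.2 179.3] 10.0 zmax 0.045
dot 86 px [131. 293.] mean [ 0.5466 -0.1884  0.0364] circ [ 547.3 -187.5] 8.3 zmax 0.037
dot 1386 px [ 70. 321.] mean [ 0.5817 -0.2564  0.0347] circ [ 585.1 -258.6] 23.8 zmax 0.037
dot 69 px [  3. 368.] mean [ 0.6529 -0.357   0.0299] circ [ 656.4 -356.9] 12.7 zmax 0.031
dot 182 px [343. 373.] mean [0.6397 0.0156 0.0362] circ [640.   15.6] 9.3 zmax 0.037
```

Emit:
send_rows(
  steps="1 0 -0.0025 -0.03 0 0 0;1 0 0 -0.035 0 0 0;1 0 0 -0.035 0 0 0;1 0 0 -0.03 0 0 0;1 0 0 -0.02 0 0 0",
)

```text
clock: 26.85
eef_pos: [0.4543, -0.0563, 0.012]
tool_rot: [-0.0, 1.0, 0.0, 0.0]
ft_force: [-0.2, -0.2, 0.1]
grip_width: 0.0854
grasp_force: 0.0
```

Emit:
send_rows(
  steps="1 0 0 -0.008 0 0 0;1 0 0 -0.004 0 0 0;1 0 0 0 0 0 0;1 0 0 0 0 0 0;-1 0 0 0 0 0 0",
)

```text
clock: 27.27
eef_pos: [0.4576, -0.0571, 0.0042]
tool_rot: [0.0, 1.0, -0.0, 0.004]
ft_force: [0.1, 0.0, 1.1]
grip_width: 0.0756
grasp_force: 0.0
```

Emit:
send_rows(
  steps="-1 0 0 0 0 0 0;-1 0 0 0 0 0 0;-1 0 0 0 0 0 0;-1 0 0 0 0 0 0;-1 0 0 0 0 0 0",
)

```text
clock: 27.68
eef_pos: [0.4571, -0.0571, 0.0041]
tool_rot: [0.0, 1.0, -0.0, 0.003]
ft_force: [-1.2, 0.1, 5.6]
grip_width: 0.0481
grasp_force: 61.7
```

```bash
python3 st.py
```

```text
27.6833 [ 0.4571 -0.0571  0.0041] rot [[0.001, 1.0, -0.0], [0.007, -0.0, -1.0]] yaw_y 90.0 w 0.0481 gf 61.7 ft [-1.2  0.1  5.6] [-0.01  0.18  0.01] j [-0.12  0.4  -0.44  0.72  0.   -0.12]
```

Emit:
send_rows(
  steps="-1 0 0 0.025 0 0 0;-1 0 0 0.037 0 0 0;-1 0 0 0.037 0 0 0;-1 0 0 0.037 0 0 0;-1 0 0 0.035 0 0 0",
)

```text
clock: 28.1
eef_pos: [0.4558, -0.057, 0.1762]
tool_rot: [0.0, 1.0, 0.0, 0.003]
ft_force: [1.3, 0.4, -1.5]
grip_width: 0.048
grasp_force: 62.2
```

Emit:
send_rows(
  steps="-1 0.001 0.025 0 0 0 0;-1 0.001 0.03 0 0 0 0;-1 0.001 0.03 0 0 0 0;-1 0.001 0.03 0 0 0 0;-1 0.001 0.03 0 0 0 0",
)

```text
clock: 28.52
eef_pos: [0.4608, 0.0892, 0.1743]
tool_rot: [0.001, 1.0, 0.0, 0.003]
ft_force: [-0.3, -0.2, -0.6]
grip_width: 0.0479
grasp_force: 62.3
```

Emit:
send_rows(
  steps="-1 0.001 0.03 0 0 0 0;-1 0.001 0.03 0 0 0 0;-1 0 0.02 0 0 0 0;-1 0 0.012 0 0 0 0;-1 0 0 0 0 0 0",
)

```text
clock: 28.93
eef_pos: [0.4629, 0.182, 0.1739]
tool_rot: [-0.001, 1.0, 0.0, 0.002]
ft_force: [-0.2, -0.3, -0.4]
grip_width: 0.0477
grasp_force: 62.3
```

Emit:
send_rows(
  steps="-1 0 0 -0.03 0 0 0;-1 0 0 -0.035 0 0 0;-1 0 0 -0.035 0 0 0;-1 0 0 -0.02 0 0 0;-1 0 0 0 0 0 0",
)

```text
clock: 29.35
eef_pos: [0.4589, 0.1772, 0.0494]
tool_rot: [0.001, 1.0, -0.002, -0.003]
ft_force: [0.0, -0.1, -1.1]
grip_width: 0.0482
grasp_force: 62.2
```

```bash
python3 st.py;  python3 feet.py w11|grep -E "brown|dot"
```

```text
29.35 [0.4589 0.1772 0.0494] rot [[0.002, 1.0, -0.004], [-0.005, -0.004, -1.0]] yaw_y 89.9 w 0.0482 gf 62.2 ft [ 0.  -0.1 -1.1] [-0.01  0.05  0.04] j [ 0.37  0.39 -0.3   0.89 -0.    0.37]
brown 258 px [271. 235.] mean [0.4345 0.1759 0.0579] circ [438.9 175.6] 16.2 zmax 0.06
brown 2030 px [279. 367.] mean [0.523  0.1793 0.0378] circ [536.1 178.9] 24.3 zmax 0.044
```

Emit:
send_rows(
  steps="-1 0 0 -0.015 0 0 0;-1 0 0 -0.015 0 0 0;-1 0 0 -0.008 0 0 0;-1 0 0 -0.003 0 0 0;-1 0 0 0 0 0 0",
)

```text
clock: 29.82
eef_pos: [0.4634, 0.1798, 0.0134]
tool_rot: [0.001, 1.0, 0.0, 0.002]
ft_force: [0.2, -0.1, -0.6]
grip_width: 0.0477
grasp_force: 62.3
```

Emit:
send_rows(
  steps="-1 0 0 0 0 0 0;-1 0 0 0 0 0 0;-1 0 0 0 0 0 0;-1 0 0 0 0 0 0;-1 0 0 0 0 0 0",
)

```text
clock: 30.23
eef_pos: [0.4633, 0.1802, 0.0132]
tool_rot: [0.0, 1.0, 0.0, 0.002]
ft_force: [-0.6, -0.4, 0.2]
grip_width: 0.0482
grasp_force: 62.3
```

```bash
python3 st.py
```

```text
30.2333 [0.4633 0.1802 0.0132] rot [[0.001, 1.0, 0.0], [0.005, 0.0, -1.0]] yaw_y 90.0 w 0.0482 gf 62.3 ft [-0.6 -0.4  0.2] [0.04 0.03 0.02] j [ 0.37  0.44 -0.34  0.79 -0.    0.37]
```

Emit:
send_rows(
  steps="-1 0 0 -0.0015 0 0 0;-1 0 0 0 0 0 0;1 0 0 0 0 0 0;1 0 0 0 0 0 0;1 0 0 0 0 0 0",
)

```text
clock: 30.65
eef_pos: [0.4629, 0.18, 0.0111]
tool_rot: [0.0, 1.0, 0.0, 0.002]
ft_force: [-0.5, 0.4, -0.7]
grip_width: 0.0814
grasp_force: 0.0
```

Emit:
send_rows(
  steps="1 0 0 0 0 0 0;1 0 0 0.03 0 0 0;1 0 0 0.04 0 0 0;1 0 0 0.04 0 0 0;1 0 0 0.04 0 0 0",
)

```text
clock: 31.07
eef_pos: [0.4623, 0.1798, 0.1624]
tool_rot: [0.0, 1.0, -0.0, 0.001]
ft_force: [1.1, 0.9, 0.1]
grip_width: 0.0856
grasp_force: 0.0
```

Emit:
send_rows(
  steps="1 0.005 -0.01 0.03 0 0 -0.105;1 0.006 -0.01 0.03 0 0 -0.105;1 0.006 -0.01 0.03 0 0 -0.105;1 0.006 -0.01 0.03 0 0 -0.105;1 0.006 -0.01 0.03 0 0 -0.105",
)

```text
clock: 31.48
eef_pos: [0.4919, 0.1295, 0.3127]
tool_rot: [0.262, 0.965, -0.0, 0.002]
ft_force: [1.5, 0.1, -0.5]
grip_width: 0.0856
grasp_force: 0.0
```

Emit:
send_rows(
  steps="1 0.006 -0.01 0.02 0 0 -0.105;1 0.006 -0.01 0.015 0 0 -0.105;1 0.006 -0.01 0 0 0 -0.105;1 0.006 -0.01 0 0 0 -0.105;1 0.006 -0.01 0 0 0 -0.105",
)

```text
clock: 31.9
eef_pos: [0.5224, 0.0795, 0.3464]
tool_rot: [0.504, 0.864, -0.001, 0.002]
ft_force: [0.4, -0.5, -0.1]
grip_width: 0.0855
grasp_force: 0.0
```

Emit:
send_rows(
  steps="-1 0.006 0 0 0 0 -0.105;-1 0.006 0 0 0 0 -0.105;-1 0 0 0 0 0 -0.105;-1 0 0 0 0 0 -0.105;-1 0 0 0 0 0 -0.105",
)

```text
clock: 32.32
eef_pos: [0.534, 0.0799, 0.3457]
tool_rot: [0.711, 0.703, -0.002, 0.001]
ft_force: [0.7, -1.1, 0.6]
grip_width: 0.0258
grasp_force: 0.0
```

Emit:
send_rows(
  steps="-1 0 0 0 0 0 0;-1 0 0 0 0 0 0;-1 0 0 0 0 0 0;-1 0 0 0 0 0 0;-1 0 0 0 0 0 0",
)

```text
clock: 32.73
eef_pos: [0.534, 0.0801, 0.3463]
tool_rot: [0.708, 0.706, -0.001, 0.001]
ft_force: [-0.2, 0.1, 0.4]
grip_width: 0.0002
grasp_force: 0.0
```

```bash
python3 st.py;  python3 feet.py w12|grep -E "brown|dot"; python3 - <<'E'
from h import *
d=np.load('w12.npz');cv2.imwrite('pics/w12c.png',d['f'][...,::-1])
s=cam('scene');save(s,'s2.png',(220,130,520,360),2.4)
P=cloud(s);z=P[...,2]
m=(z>.1)&(z<.29)&(P[...,1]>.27)&(P[...,1]<.4)&(abs(P[...,0]-.54)<.16);q=P[m];c,U=np.linalg.eigh(np.cov(q.T));print('lid n',U[:,0],q.mean(0),q[:,2].max())
E
```

```text
32.7333 [0.534  0.0801 0.3463] rot [[1.0, -0.004, 0.0], [0.0, -0.004, -1.0]] yaw_y -0.2 w 0.0002 gf 0.0 ft [-0.2  0.1  0.4] [-0.04 -0.    0.01] j [ 0.15  0.31  0.39  1.66 -0.    1.73]
dot 181 px [217.  84.] mean [0.4625 0.1804 0.044 ] circ [462.4 180.5] 9.4 zmax 0.045
dot 187 px [280.  85.] mean [0.5406 0.1788 0.0442] circ [540.5 178.7] 9.5 zmax 0.046
dot 184 px [341.  88.] mean [0.6157 0.1747 0.0442] circ [615.7 174.4] 9.6 zmax 0.046
dot 117 px [351. 208.] mean [0.64   0.0158 0.0362] circ [639.8  15.6] 8.9 zmax 0.038
lid n [ 0.03935327  0.98640951 -0.15952306] [0.56408463 0.31375056 0.19899994] 0.27503404261224546
```

View pics/s2.png

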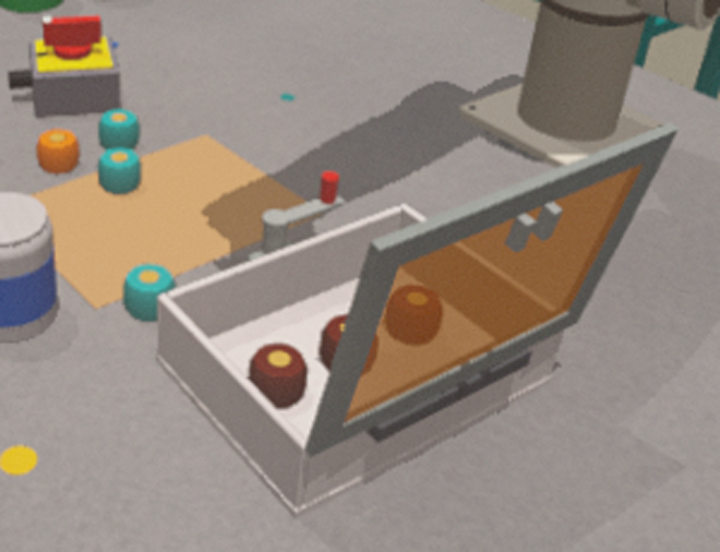

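View pics/w12c.png

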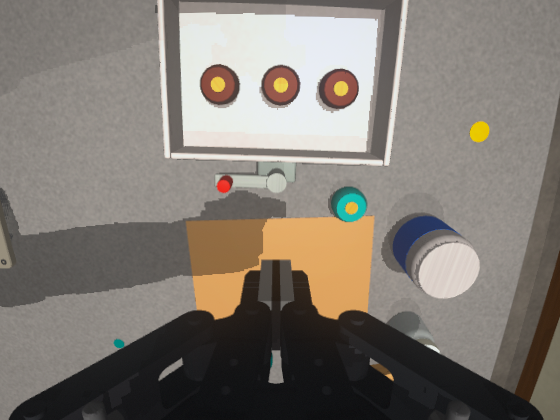

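Emit:
send_rows(
  steps="-1 -0.006 0.03 0 0 0 0;-1 -0.006 0.036 0 0 0 0;-1 -0.006 0.036 0 0 0 0;-1 -0.006 0.036 0 0 0 0;-1 -0.006 0.036 0 0 0 0",
)

```text
clock: 33.25
eef_pos: [0.5035, 0.2554, 0.3464]
tool_rot: [0.709, 0.705, -0.001, 0.002]
ft_force: [1.1, 0.1, 0.5]
grip_width: -0.0003
grasp_force: 0.0
```

Emit:
send_rows(
  steps="-1 -0.006 0.036 0 0 0 0;-1 -0.006 0.036 0 0 0 0;-1 -0.006 0.036 0 0 0 0;-1 0 0.018 0 0 0 0;-1 0 0 0 0 0 0",
)

```text
clock: 33.67
eef_pos: [0.4847, 0.3842, 0.3447]
tool_rot: [0.707, 0.707, -0.002, 0.001]
ft_force: [-0.8, -0.4, -0.5]
grip_width: 0.0001
grasp_force: 0.0
```

Emit:
send_rows(
  steps="-1 0 0 0 0 0 0;-1 0 0 -0.03 0 0 0;-1 0 0 -0.03 0 0 0;-1 0 0 -0.03 0 0 0;-1 0 0 -0.01 0 0 0",
)

```text
clock: 34.08
eef_pos: [0.4845, 0.3769, 0.2417]
tool_rot: [0.709, 0.705, -0.005, 0.001]
ft_force: [-0.6, -0.0, -0.2]
grip_width: 0.0001
grasp_force: 0.0
```

Emit:
send_rows(
  steps="-1 0 0 0 0 0 0;-1 0 0 0 0 0 0;-1 0 0 0 0 0 0;-1 0 0 0 0 0 0;-1 0 0 0 0 0 0",
)

```text
clock: 34.5
eef_pos: [0.4869, 0.3806, 0.2484]
tool_rot: [0.709, 0.705, 0.001, 0.002]
ft_force: [-0.8, 0.5, -0.0]
grip_width: 0.0002
grasp_force: 0.0
```

```bash
python3 st.py
```

```text
34.5 [0.4869 0.3806 0.2484] rot [[1.0, -0.005, 0.003], [0.003, -0.002, -1.0]] yaw_y -0.3 w 0.0002 gf 0.0 ft [-0.8  0.5 -0. ] [-0.01  0.    0.  ] j [ 0.67  0.48  0.39  1.48 -0.    2.24]
```

Emit:
send_rows(
  steps="-1 0 -0.02 -0.002 0 0 0;-1 0 -0.02 -0.002 0 0 0;-1 0 -0.02 -0.002 0 0 0;-1 0 -0.013 -0.002 0 0 0;-1 0 -0.0215 -0.002 0 0 0",
)

```text
clock: 34.92
eef_pos: [0.4866, 0.2876, 0.2381]
tool_rot: [0.708, 0.706, 0.002, 0.001]
ft_force: [-0.9, 2.7, 2.5]
grip_width: 0.0003
grasp_force: 1.9
```

Emit:
send_rows(
  steps="-1 0 -0.0215 -0.002 0 0 0;-1 0 -0.02 -0.007 0 0 0;-1 0 -0.02 -0.007 0 0 0;-1 0 0 0 0 0 0;-1 0 0 0 0 0 0",
)

```text
clock: 35.33
eef_pos: [0.4864, 0.2237, 0.2212]
tool_rot: [0.709, 0.705, -0.001, 0.002]
ft_force: [-0.5, 0.0, 0.2]
grip_width: -0.0
grasp_force: 0.0
```

```bash
python3 st.py; python3 - <<'E'
from h import *
s=cam('scene');save(s,'s3.png',(220,60,520,360),2)
E
```

```text
35.3333 [0.4864 0.2237 0.2212] rot [[1.0, -0.006, 0.001], [0.001, -0.003, -1.0]] yaw_y -0.4 w -0.0 gf 0.0 ft [-0.5  0.   0.2] [ 0.01 -0.01 -0.  ] j [ 0.43  0.32  0.08  1.34 -0.    2.01]
```

View pics/s3.png

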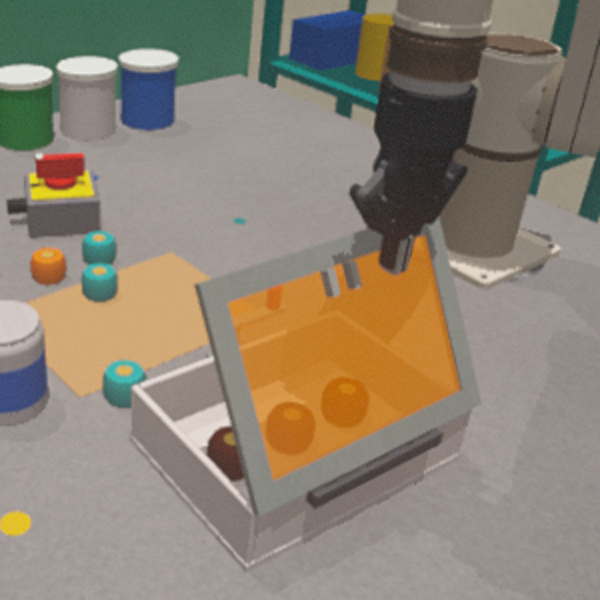

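The lid follows the fingers (tip at about (395,265)) and stands at roughly 60°; the feet stay put. I continue the arc.

Emit:
send_rows(
  steps="-1 0 -0.018 -0.012 0 0 0;-1 0 -0.018 -0.012 0 0 0;-1 0 -0.014 -0.016 0 0 0;-1 0 -0.014 -0.017 0 0 0;-1 0 -0.009 -0.019 0 0 0",
)

```text
clock: 35.8
eef_pos: [0.4873, 0.1517, 0.1453]
tool_rot: [0.708, 0.706, 0.0, 0.002]
ft_force: [-0.2, -0.5, 2.6]
grip_width: -0.0
grasp_force: 1.1
```

Emit:
send_rows(
  steps="-1 0 -0.009 -0.02 0 0 0;-1 0 -0.003 -0.014 0 0 0;-1 0 -0.003 -0.014 0 0 0;-1 0 0 0 0 0 0;-1 0 0 0 0 0 0",
)

```text
clock: 36.22
eef_pos: [0.4862, 0.1368, 0.0962]
tool_rot: [0.708, 0.706, -0.002, 0.001]
ft_force: [0.6, 0.3, 0.4]
grip_width: 0.0002
grasp_force: 0.0
```

```bash
python3 st.py
```

```text
36.2167 [0.4862 0.1368 0.0962] rot [[1.0, -0.004, -0.001], [-0.001, -0.004, -1.0]] yaw_y -0.2 w 0.0002 gf 0.0 ft [0.6 0.3 0.4] [0.01 0.01 0.  ] j [ 0.28  0.35 -0.21  1.01 -0.    1.85]
```

Emit:
send_rows(
  steps="-1 0 -0.001 -0.007 0 0 0;-1 0 0 -0.004 0 0 0;-1 0 0 -0.002 0 0 0;-1 0 0 0 0 0 0;-1 0 0 0 0 0 0",
)

```text
clock: 36.63
eef_pos: [0.4858, 0.1351, 0.0833]
tool_rot: [0.709, 0.705, -0.002, 0.001]
ft_force: [0.7, 0.4, -0.8]
grip_width: -0.0
grasp_force: 0.0
```

Emit:
send_rows(
  steps="-1 0 0 -0.001 0 0 0;-1 0 0 0 0 0 0;-1 0 0 0 0 0 0;-1 0 0 0 0 0 0;-1 0 0 0 0 0 0",
)

```text
clock: 37.05
eef_pos: [0.4859, 0.1351, 0.083]
tool_rot: [0.709, 0.705, -0.001, 0.001]
ft_force: [-1.7, -0.5, 6.1]
grip_width: 0.0001
grasp_force: 2.7
```

```bash
python3 st.py
```

```text
37.05 [0.4859 0.1351 0.083 ] rot [[1.0, -0.005, 0.0], [0.0, -0.004, -1.0]] yaw_y -0.3 w 0.0001 gf 2.7 ft [-1.7 -0.5  6.1] [-0.06  0.38 -0.  ] j [ 0.27  0.37 -0.23  0.97 -0.    1.85]
```

Emit:
send_rows(
  steps="-1 0 0 -0.0015 0 0 0;-1 0 0 0 0 0 0;-1 0 0 0 0 0 0;-1 0 0 0 0 0 0;-1 0 0 0 0 0 0",
)

```text
clock: 37.47
eef_pos: [0.486, 0.1351, 0.0829]
tool_rot: [0.709, 0.705, -0.001, 0.002]
ft_force: [-4.7, -1.1, 14.3]
grip_width: -0.0002
grasp_force: 7.3
```

Emit:
send_rows(
  steps="-1 0 0 0.02 0 0 0;-1 0 0 0.03 0 0 0;-1 0 -0.01 0.03 0 0 0;-1 0 -0.015 0.03 0 0 0;-1 0 0 0 0 0 0",
)

```text
clock: 37.88
eef_pos: [0.4894, 0.1092, 0.197]
tool_rot: [0.709, 0.705, 0.003, 0.005]
ft_force: [1.3, 0.6, 0.7]
grip_width: 0.0002
grasp_force: 0.0
```

Emit:
send_rows(
  steps="-1 0 0 0 0 0 0;-1 0 0 0 0 0 0;-1 0 0 0 0 0 0;-1 0 0 0 0 0 0;-1 0 0 0 0 0 0",
)

```text
clock: 38.3
eef_pos: [0.4852, 0.1102, 0.1894]
tool_rot: [0.709, 0.706, -0.003, 0.001]
ft_force: [0.3, 0.2, 0.3]
grip_width: -0.0
grasp_force: 0.0
```

```bash
python3 st.py; python3 - <<'E'
from h import *
c=cam('wrist');save(c,'w13.png',s=1.2);P=cloud(c);f=c['frame'];hsv=cv2.cvtColor(f,cv2.COLOR_RGB2HSV);H,S,V=[hsv[...,i].astype(int) for i in range(3)];z=P[...,2]
m=((H<8)|(H>170))&(S>150)&(z>.105)&(z<.13)&(abs(P[...,1]-.07)<.05)&(abs(P[...,0]-.5)<.1)
if m.sum()>10:q=P[m];print('knob',m.sum(),q.mean(0),cv2.minEnclosingCircle(q[:,:2].astype(np.float32)*1000))
m=(z>.07)&(z<.1)&(P[...,1]>.12)&(P[...,1]<.28)&(abs(P[...,0]-.54)<.13);q=P[m];c_,U=np.linalg.eigh(np.cov(q.T));print('lid n',U[:,0],np.median(q,0),c_)
A=np.c_[q[:,:2],np.ones(len(q))];print(np.linalg.lstsq(A,q[:,2],rcond=None)[0])
E
```

```text
38.3 [0.4852 0.1102 0.1894] rot [[1.0, -0.004, -0.003], [-0.003, -0.005, -1.0]] yaw_y -0.2 w -0.0 gf 0.0 ft [0.3 0.2 0.3] [ 0.    0.03 -0.01] j [ 0.23  0.26 -0.08  1.23 -0.    1.8 ]
knob 45 [0.47119436 0.07499883 0.11012137] ((470.8690185546875, 74.37149047851562), 3.244525909423828)
lid n [-7.02759580e-04  4.21445420e-03  9.99990872e-01] [0.53685569 0.19483406 0.08055821] [1.56352485e-06 1.54077104e-03 5.59045468e-03]
[ 0.00070254 -0.00421021  0.08114967]
```

View pics/w13.png

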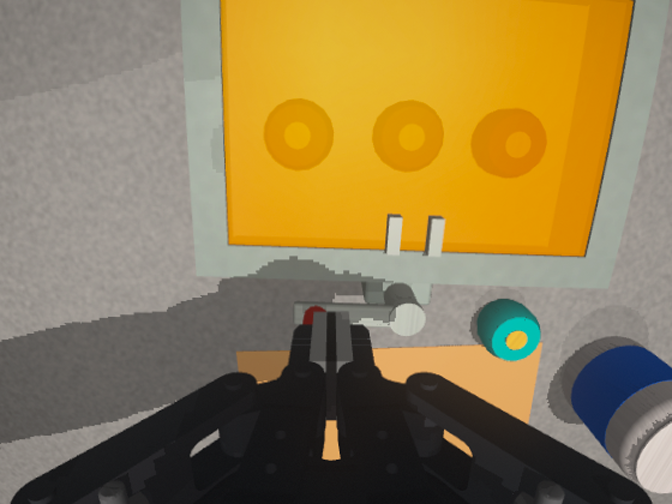

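```bash
python3 - <<'E'
from h import *
c=cam('wrist');P=cloud(c);z=P[...,2]
m=(P[...,1]>.085)&(P[...,1]<.19)&(abs(P[...,0]-.54)<.06)&(z>.087)&(z<.14)
N,L,st,ce=cv2.connectedComponentsWithStats(m.astype(np.uint8))
for i in range(1,N):
    if st[i,4]>15:
        q=P[L==i];print(st[i,4],ce[i]*1.2,q.min(0).round(4),q.max(0).round(4))
m=(abs(P[...,0]-.53)<.03)&(P[...,1]>.03)&(P[...,1]<.09)&(z>.094)&(z<.15);q=P[m];print('pivot cap',m.sum(),q.mean(0),cv2.minEnclosingCircle(q[:,:2].astype(np.float32)*1000))
E
```

```text
375 [393.1328 234.3872] [0.5194 0.1106 0.087 ] [0.5281 0.1348 0.0931]
390 [434.98461538 236.47692308] [0.5455 0.109  0.0871] [0.5544 0.1331 0.0937]
pivot cap 9 [0.53452364 0.0683526  0.09415769] ((533.2982177734375, 66.03192138671875), 9.939360618591309)
```

Emit:
send_rows(
  steps="1 -0.005 -0.02 0 0 0 0;1 -0.005 -0.021 0 0 0 0;1 0 0 0 0 0 0;1 0 0 0 0 0 0;1 0 0 -0.02 0 0 0",
)

```text
clock: 38.82
eef_pos: [0.479, 0.0697, 0.1739]
tool_rot: [0.709, 0.705, 0.002, 0.004]
ft_force: [0.9, 0.0, 0.6]
grip_width: 0.0605
grasp_force: 0.0
```

Emit:
send_rows(
  steps="1 0 0 -0.02 0 0 0;1 0 0 -0.02 0 0 0;1 0 0 -0.015 0 0 0;1 0 0 -0.01 0 0 0;1 0 0 0 0 0 0",
)

```text
clock: 39.23
eef_pos: [0.4743, 0.0695, 0.1033]
tool_rot: [0.708, 0.706, -0.003, -0.0]
ft_force: [-1.3, -0.4, 0.1]
grip_width: 0.0849
grasp_force: 0.0
```

Emit:
send_rows(
  steps="1 0 0 0 0 0 0;1 0 0 0 0 0 0;1 0 0 0 0 0 0;1 0 0 0 0 0 0;1 0 0 0 0 0 0",
)

```text
clock: 39.65
eef_pos: [0.4766, 0.0692, 0.1065]
tool_rot: [0.709, 0.705, -0.001, 0.002]
ft_force: [0.3, -0.1, 0.7]
grip_width: 0.0851
grasp_force: 0.0
```

```bash
python3 st.py; python3 - <<'E'
from h import *
c=cam('wrist');P=cloud(c);f=c['frame'];hsv=cv2.cvtColor(f,cv2.COLOR_RGB2HSV);H,S,V=[hsv[...,i].astype(int) for i in range(3)];z=P[...,2]
m=((H<8)|(H>170))&(S>150)&(z>.108)&(z<.13)&(abs(P[...,1]-.07)<.05)&(abs(P[...,0]-.5)<.1)
q=P[m];print('knob',m.sum(),q.mean(0),cv2.minEnclosingCircle(q[:,:2].astype(np.float32)*1000))
E
```

```text
39.65 [0.4766 0.0692 0.1065] rot [[1.0, -0.005, 0.002], [0.002, -0.004, -1.0]] yaw_y -0.3 w 0.0851 gf 0.0 ft [ 0.3 -0.1  0.7] [-0.05  0.04 -0.03] j [ 0.15  0.3  -0.26  1.01 -0.    1.72]
knob 1151 [0.47476406 0.07059495 0.11676178] ((475.0810241699219, 68.7105941772461), 8.30675220489502)
```

Emit:
send_rows(
  steps="1 -0.0015 0 -0.004 0 0 0;1 0 0 -0.003 0 0 0;1 0 0 0 0 0 0;-1 0 0 0 0 0 0;-1 0 0 0 0 0 0",
)

```text
clock: 40.12
eef_pos: [0.4744, 0.069, 0.0986]
tool_rot: [0.709, 0.705, -0.001, 0.001]
ft_force: [-0.3, 0.4, 0.3]
grip_width: 0.0638
grasp_force: 0.0
```

Emit:
send_rows(
  steps="-1 0 0 0 0 0 0;-1 0 0 0 0 0 0;-1 0 0 0 0 0 0;-1 0 0 0 0 0 0;-1 0 0 0 0 0 0",
)

```text
clock: 40.53
eef_pos: [0.4747, 0.0691, 0.099]
tool_rot: [0.709, 0.705, -0.001, 0.002]
ft_force: [0.0, -1.0, 1.4]
grip_width: 0.0134
grasp_force: 58.5
```

Emit:
send_rows(
  steps="-1 0 0 0 0 0 0;-1 0 0 0 0 0 0;-1 0 0 0 0 0 0;-1 0 0 0 0 0 0;-1 0 0 0 0 0 0",
)

```text
clock: 40.95
eef_pos: [0.4747, 0.0691, 0.099]
tool_rot: [0.709, 0.705, -0.001, 0.002]
ft_force: [0.3, 1.0, 3.5]
grip_width: 0.0138
grasp_force: 58.6
```

```bash
python3 st.py; python3 - <<'E'
import numpy as np
k=np.array([.475,.069]);p=np.array([.5345,.0667]);v=k-p;a0=np.arctan2(v[1],v[0]);r=np.hypot(*v);print(r,np.degrees(a0))
a1=np.pi/2-.0385;a=np.linspace(a0,a1,11);q=p+.06*np.c_[np.cos(a),np.sin(a)];print(q.round(4).tolist());print(np.diff(q,axis=0).round(4).tolist(),a[1]-a[0])
E
```

```text
40.95 [0.4747 0.0691 0.099 ] rot [[1.0, -0.005, 0.001], [0.001, -0.004, -1.0]] yaw_y -0.3 w 0.0138 gf 58.6 ft [0.3 1.  3.5] [-0.03  0.05  0.03] j [ 0.15  0.3  -0.27  0.99 -0.    1.72]
0.05954443718770041 177.786307322234
[[0.4745, 0.069], [0.4756, 0.0784], [0.4782, 0.0874], [0.4821, 0.096], [0.4874, 0.1038], [0.4937, 0.1107], [0.5011, 0.1166], [0.5093, 0.1212], [0.5182, 0.1244], [0.5274, 0.1263], [0.5368, 0.1267]]
[[0.0011, 0.0093], [0.0025, 0.0091], [0.0039, 0.0086], [0.0052, 0.0078], [0.0064, 0.0069], [0.0074, 0.0058], [0.0082, 0.0046], [0.0088, 0.0033], [0.0092, 0.0018], [0.0094, 0.0004]] -0.15706601009405885
```

Emit:
send_rows(
  steps="-1 0.001 0.009 0 0 0 0;-1 0.0025 0.009 0 0 0 0;-1 0.004 0.0085 0 0 0 0;-1 0.005 0.008 0 0 0 0;-1 0.0065 0.007 0 0 0 0",
)

```text
clock: 41.37
eef_pos: [0.4903, 0.1125, 0.0986]
tool_rot: [0.709, 0.706, -0.003, -0.002]
ft_force: [-7.9, 3.8, 9.4]
grip_width: 0.0132
grasp_force: 59.7
```

Emit:
send_rows(
  steps="-1 0 0 0 0 0 0;-1 0 0 0 0 0 0;-1 0 0 0 0 0 0;-1 0 0 0 0 0 0;-1 0 0 0 0 0 0",
)

```text
clock: 41.78
eef_pos: [0.4912, 0.1134, 0.0987]
tool_rot: [0.708, 0.706, -0.001, -0.002]
ft_force: [-6.1, 4.8, 8.7]
grip_width: 0.014
grasp_force: 59.5
```

```bash
python3 st.py
```

```text
41.7833 [0.4912 0.1134 0.0987] rot [[1.0, -0.003, -0.005], [-0.005, 0.001, -1.0]] yaw_y -0.2 w 0.014 gf 59.5 ft [-6.1  4.8  8.7] [ 1.17  1.6  -0.14] j [ 0.23  0.35 -0.21  1.02  0.    1.8 ]
```

Emit:
send_rows(
  steps="-1 0.0075 0.005 0 0 0 0;-1 0.008 0.004 0 0 0 0;-1 0.009 0.003 0 0 0 0;-1 0.009 0.002 0 0 0 0;-1 0.0095 0 0 0 0 0",
)

```text
clock: 42.2
eef_pos: [0.5334, 0.1378, 0.0992]
tool_rot: [0.706, 0.708, 0.006, -0.01]
ft_force: [-6.2, 33.4, 0.4]
grip_width: 0.0116
grasp_force: 60.8
```

Emit:
send_rows(
  steps="-1 0 0 0 0 0 0;-1 0 0 0 0 0 0;-1 0 0 0 0 0 0;-1 0 0 0 0 0 0;-1 0 0 0 0 0 0",
)

```text
clock: 42.62
eef_pos: [0.5369, 0.1412, 0.0996]
tool_rot: [0.705, 0.71, 0.01, -0.009]
ft_force: [-1.0, 38.7, -1.6]
grip_width: 0.0056
grasp_force: 48.8
```

```bash
python3 st.py
```

```text
42.6167 [0.5369 0.1412 0.0996] rot [[1.0, 0.007, 0.001], [0.001, 0.027, -1.0]] yaw_y 0.4 w 0.0056 gf 48.8 ft [-1.  38.7 -1.6] [ 8.04  0.47 -0.03] j [ 0.24  0.43 -0.08  1.05  0.03  1.81]
```

Emit:
send_rows(
  steps="1 0 0 0 0 0 0;1 0 0 0 0 0 0;1 0 0 0 0 0 0;1 0 0 0 0 0 0;1 0 0 0 0 0 0",
)

```text
clock: 43.03
eef_pos: [0.5364, 0.1241, 0.0983]
tool_rot: [0.709, 0.705, -0.002, 0.001]
ft_force: [0.5, 0.4, 0.1]
grip_width: 0.066
grasp_force: 0.0
```

Emit:
send_rows(
  steps="1 0 0 0.02 0 0 0;1 0 0 0.03 0 0 0;1 0 0 0.03 0 0 0;1 0 0 0 0 0 0;1 0 0 0 0 0 0",
)

```text
clock: 43.45
eef_pos: [0.5383, 0.1241, 0.181]
tool_rot: [0.709, 0.705, 0.001, 0.003]
ft_force: [-0.2, 0.2, -0.2]
grip_width: 0.0852
grasp_force: 0.0
```

```bash
python3 st.py; cat > knob.py <<'E'
from h import *
c=cam('wrist');save(c,'wk%d.png'%(c['obs']['clock']*100),s=1);P=cloud(c);f=c['frame'];hsv=cv2.cvtColor(f,cv2.COLOR_RGB2HSV);H,S,V=[hsv[...,i].astype(int) for i in range(3)];z=P[...,2]
m=((H<8)|(H>170))&(S>150)&(z>.108)&(z<.13)&(abs(P[...,1]-.1)<.08)&(abs(P[...,0]-.5)<.1)
q=P[m];k=cv2.minEnclosingCircle(q[:,:2].astype(np.float32)*1000);print('knob',m.sum(),q.mean(0),k)
v=np.array(k[0])/1000-[.5345,.0667];print('r',np.hypot(*v),'latch angle',np.arctan2(v[1],v[0])-(np.pi/2-.0385))
m=(P[...,1]>.12)&(P[...,1]<.28)&(abs(P[...,0]-.54)<.13)&(z>.07)&(z<.1);q=P[m]
print('lid plane',np.linalg.lstsq(np.c_[q[:,:2],np.ones(len(q))],q[:,2],rcond=None)[0])
E
python3 knob.py; ls pics|grep wk
```

```text
43.45 [0.5383 0.1241 0.181 ] rot [[1.0, -0.006, 0.005], [0.005, -0.003, -1.0]] yaw_y -0.4 w 0.0852 gf 0.0 ft [-0.2  0.2 -0.2] [-0.04  0.02  0.01] j [ 0.23  0.37  0.05  1.25 -0.    1.81]
knob 507 [0.53707265 0.1274847  0.11729307] ((537.0367431640625, 126.16624450683594), 8.006245613098145)
r 0.05952032679368633 latch angle -0.004132692143186123
lid plane [ 0.00115635 -0.00370424  0.08092069]
wk4345.png
```

Emit:
send_rows(
  steps="1 0 -0.01 0.03 0 0 0;1 -0.003 -0.03 0.02 0 0 0;1 -0.003 -0.035 0.02 0 0 0.1;1 -0.003 -0.035 0 0 0 0.1;1 -0.004 -0.035 0 0 0 0.1",
)

```text
clock: 43.92
eef_pos: [0.5234, -0.022, 0.2487]
tool_rot: [0.593, 0.805, -0.001, 0.002]
ft_force: [-0.3, 0.1, -0.9]
grip_width: 0.0854
grasp_force: 0.0
```

Emit:
send_rows(
  steps="1 -0.004 -0.035 0 0 0 0.1;1 -0.004 -0.035 0 0 0 0.1;1 -0.004 -0.035 0 0 0 0.1;1 -0.004 -0.035 0 0 0 0.1;1 -0.004 -0.035 0 0 0 0.1",
)

```text
clock: 44.33
eef_pos: [0.502, -0.1972, 0.2469]
tool_rot: [0.376, 0.927, -0.001, 0.0]
ft_force: [0.3, 0.7, 0.9]
grip_width: 0.0854
grasp_force: 0.0
```

Emit:
send_rows(
  steps="1 -0.004 -0.035 0 0 0 0.1;1 -0.004 -0.035 0 0 0 0.1;1 -0.004 -0.035 0 0 0 0.1;1 -0.004 -0.035 0 0 0 0.04;1 -0.003 -0.03 0 0 0 0",
)

```text
clock: 44.75
eef_pos: [0.4828, -0.3677, 0.2465]
tool_rot: [0.216, 0.976, 0.0, 0.0]
ft_force: [0.5, -0.6, 0.3]
grip_width: 0.0852
grasp_force: 0.0
```

Emit:
send_rows(
  steps="1 0 -0.025 0 0 0 0;1 0 -0.01 0 0 0 0;1 0 0 0 0 0 0;1 0 0 0 0 0 0;1 0 0 0 0 0 0",
)

```text
clock: 45.17
eef_pos: [0.4844, -0.399, 0.2481]
tool_rot: [0.216, 0.976, 0.0, 0.001]
ft_force: [-0.1, -0.5, 0.1]
grip_width: 0.0852
grasp_force: 0.0
```

```bash
python3 st.py; python3 - <<'E'
from h import *
c=cam('wrist');P=cloud(c);z=P[...,2]
m=(abs(P[...,0]-.485)<.09)&(abs(P[...,1]+.4)<.09)&(z>.1)&(z<.12);q=P[m];print('bar top',m.sum(),cv2.minAreaRect(q[:,:2].astype(np.float32)*1000))
E
```

```text
45.1667 [ 0.4844 -0.399   0.2481] rot [[0.421, 0.907, 0.001], [0.003, 0.0, -1.0]] yaw_y 65.1 w 0.0852 gf 0.0 ft [-0.1 -0.5  0.1] [0.04 0.06 0.01] j [-0.69  0.5   0.42  1.49  0.   -0.26]
bar top 1526 ((485.5345153808594, -402.8731689453125), (16.064451217651367, 73.61813354492188), 65.45246124267578)
```

Bar at (0.4855, −0.403) along −24.6°: off. Go down 0.164 and grip.

Emit:
send_rows(
  steps="1 0.0015 -0.004 -0.03 0 0 0;1 0 0 -0.037 0 0 0;1 0 0 -0.037 0 0 0;1 0 0 -0.03 0 0 0;1 0 0 -0.02 0 0 0",
)

```text
clock: 45.63
eef_pos: [0.4849, -0.4013, 0.0915]
tool_rot: [0.215, 0.977, 0.001, -0.0]
ft_force: [-1.1, 0.9, -0.8]
grip_width: 0.0854
grasp_force: 0.0
```

Emit:
send_rows(
  steps="1 0 0 -0.01 0 0 0;1 0 0 0 0 0 0;1 0 0 0 0 0 0;1 0 0 0 0 0 0;-1 0 0 0 0 0 0",
)

```text
clock: 46.05
eef_pos: [0.4874, -0.4053, 0.0873]
tool_rot: [0.216, 0.976, -0.001, 0.004]
ft_force: [-0.1, -0.6, 0.2]
grip_width: 0.0755
grasp_force: 0.0
```

Emit:
send_rows(
  steps="-1 0 0 0 0 0 0;-1 0 0 0 0 0 0;-1 0 0 0 0 0 0;-1 0 0 0 0 0 0;-1 0 0 0 0 0 0",
)

```text
clock: 46.47
eef_pos: [0.4865, -0.4036, 0.0852]
tool_rot: [0.216, 0.976, 0.001, 0.003]
ft_force: [-2.5, -1.2, -3.1]
grip_width: 0.0149
grasp_force: 58.4
```

Emit:
send_rows(
  steps="-1 0 0 0 0 0 0;-1 0 0 0 0 0 0;-1 0 0 0 0 0 0;-1 0 0 0 0 0 0;-1 0 0 0 0 0 0",
)

```text
clock: 46.88
eef_pos: [0.4864, -0.4037, 0.0852]
tool_rot: [0.216, 0.976, 0.0, 0.002]
ft_force: [0.8, 4.5, 4.9]
grip_width: 0.015
grasp_force: 59.9
```

```bash
python3 st.py
```

```text
46.8833 [ 0.4864 -0.4037  0.0852] rot [[0.421, 0.907, 0.001], [0.005, -0.001, -1.0]] yaw_y 65.1 w 0.015 gf 59.9 ft [0.8 4.5 4.9] [ 1.02 -0.17  0.09] j [-0.69  0.59  0.14  1.12  0.   -0.26]
```

Emit:
send_rows(
  steps="-1 0 0 0 0 0 -0.1;-1 0 0 0 0 0 -0.11;-1 0 0 0 0 0 -0.11;-1 0 0 0 0 0 -0.11;-1 0 0 0 0 0 -0.11",
)

```text
clock: 47.3
eef_pos: [0.4863, -0.4038, 0.0852]
tool_rot: [0.471, 0.882, -0.0, 0.002]
ft_force: [0.7, 5.5, 5.7]
grip_width: 0.0144
grasp_force: 59.9
```

Emit:
send_rows(
  steps="-1 0 0 0 0 0 -0.11;-1 0 0 0 0 0 -0.11;-1 0 0 0 0 0 -0.11;-1 0 0 0 0 0 -0.11;-1 0 0 0 0 0 -0.11",
)

```text
clock: 47.72
eef_pos: [0.4861, -0.4039, 0.0852]
tool_rot: [0.693, 0.721, -0.001, 0.001]
ft_force: [0.2, 3.5, 5.8]
grip_width: 0.0147
grasp_force: 60.0
```

Emit:
send_rows(
  steps="-1 0 0 0 0 0 -0.11;-1 0 0 0 0 0 -0.11;-1 0 0 0 0 0 -0.11;-1 0 0 0 0 0 -0.1;-1 0 0 0 0 0 -0.05",
)

```text
clock: 48.13
eef_pos: [0.4859, -0.4039, 0.0852]
tool_rot: [0.844, 0.536, -0.001, 0.001]
ft_force: [-1.2, 5.4, 6.4]
grip_width: 0.0148
grasp_force: 60.1
```

Emit:
send_rows(
  steps="-1 0 0 0 0 0 -0.03;-1 0 0 0 0 0 -0.02;-1 0 0 0 0 0 0;-1 0 0 0 0 0 0;-1 0 0 0 0 0 0",
)

```text
clock: 48.55
eef_pos: [0.4859, -0.4039, 0.0852]
tool_rot: [0.855, 0.519, -0.002, 0.001]
ft_force: [-1.4, 4.3, 5.4]
grip_width: 0.0149
grasp_force: 68.8
```

```bash
python3 st.py
```

```text
48.55 [ 0.4859 -0.4039  0.0852] rot [[0.887, -0.462, -0.0], [-0.002, -0.003, -1.0]] yaw_y -27.5 w 0.0149 gf 68.8 ft [-1.4  4.3  5.4] [0.87 0.24 1.59] j [-0.69  0.59  0.15  1.13 -0.    1.36]
```

Stop reached (1.6 N m). Release, rise, check.

Emit:
send_rows(
  steps="1 0 0 0 0 0 0.03;1 0 0 0 0 0 0;1 0 0 0 0 0 0;1 0 0 0 0 0 0;1 0 0 0 0 0 0",
)

```text
clock: 48.97
eef_pos: [0.4857, -0.4048, 0.0844]
tool_rot: [0.849, 0.529, -0.002, 0.001]
ft_force: [-0.2, -0.7, -0.0]
grip_width: 0.0745
grasp_force: 0.0
```

Emit:
send_rows(
  steps="1 0 0 0.02 0 0 0;1 0 0 0.04 0 0 0;1 0 0 0.04 0 0 0;1 0 0 0.04 0 0 0;1 0 0 0.02 0 0 0",
)

```text
clock: 49.38
eef_pos: [0.4872, -0.4058, 0.2508]
tool_rot: [0.848, 0.529, -0.001, 0.005]
ft_force: [0.3, 0.3, 0.1]
grip_width: 0.0853
grasp_force: 0.0
```

Emit:
send_rows(
  steps="1 0 0 0 0 0 0;1 0 0 0 0 0 0;1 0 0 0 0 0 0;1 0 0 0 0 0 0;1 0 0 0 0 0 0",
)

```text
clock: 49.8
eef_pos: [0.4852, -0.4039, 0.2426]
tool_rot: [0.848, 0.529, -0.002, -0.001]
ft_force: [-0.3, -0.0, -0.0]
grip_width: 0.0853
grasp_force: 0.0
```

```bash
python3 st.py; python3 - <<'E'
from h import *
c=cam('wrist');P=cloud(c);z=P[...,2]
m=(abs(P[...,0]-.485)<.09)&(abs(P[...,1]+.4)<.09)&(z>.1)&(z<.12);q=P[m];print('bar top',m.sum(),cv2.minAreaRect(q[:,:2].astype(np.float32)*1000))
s=cam('side');save(s,'fin.png',s=1.4)
E
```

```text
49.8 [ 0.4852 -0.4039  0.2426] rot [[0.898, -0.439, -0.004], [-0.005, -0.001, -1.0]] yaw_y -26.1 w 0.0853 gf 0.0 ft [-0.3 -0.  -0. ] [-0.02  0.01  0.03] j [-0.69  0.51  0.43  1.49 -0.    1.33]
bar top 1602 ((486.30877685546875, -402.30377197265625), (73.56917572021484, 16.453433990478516), 65.40042114257812)
```

View pics/fin.png

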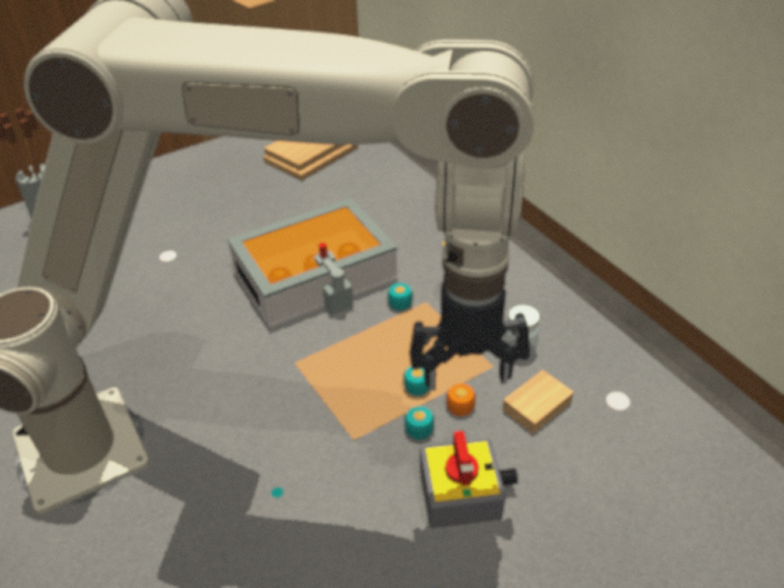

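```bash
python3 -c "
from workcell import *
print(job_done())"
```

```text
the job is handed in; nothing more can be done
None
```

The job is handed in (no verdict was returned): in the last checks all three chair feet stood upright in the box, the lid was shut, the latch was home and the isolator was back at on, at about 50 s of the 210 s allowed.

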